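# Make up the press kit and the furnace kit

## Robot

A 7-joint arm with a two-finger parallel gripper is mounted at the origin on the work surface. World frame = base frame: x ahead of the robot, y to its left, z up, the work surface at z = 0. Lengths are in m, angles in rad, forces in N, time in s.
With the tool pointing down it reaches from about 0.4 to 0.85 m from the base axis. Payload 10.4 kg.
Tool frame: the origin (TCP) lies on the centre line of the jaws, within the pads' length; the fingertips stand 17 mm ahead of it and the grasp point (between the pads) lies 2 mm behind it; z points along the fingers, y is the line along which they close (so a half turn about z gives the same grasp; the last joint's range is limited). The gripper opens to 85 mm and grips with 20 to 120 N. Pads are 22 mm wide; open, the fingers measure 114 mm over their backs; the gripper's body (76 mm by 85 mm) begins 54 mm behind the grasp point. The pads swing forward as they close: fully open they stand 13 mm farther back than shut.
Start: joints at [1.326, 0.332, -0.065, 1.46, 0.022, 1.35, -0.088], TCP at [0.138, -0.61, 0.227] pointing down, gripper open.
Joint ranges: [-2.6, 2.6], [-0.5, 2.12], [-1.47, 1.34], [0.16, 2.42], [-1.27, 4.41], [0.06, 2.06], [-2.6, 2.6]. Speed limits (rad/s): [2.22, 2.22, 2.79, 2.79, 3.14, 3.14, 3.14].

## Interface

Orientations are given as a unit quaternion [x, y, z, w].
In Python, from workcell import sensors, imaging, order, spotter gives the robot as it stands. The module is installed in compiled form; this text tells all that it offers.
- The arm moves only by the shell command python3 -m inch 'ROWS' [FORCE]. ROWS is JSON, a list that holds one entry, the list of rows, each a list of 7 numbers: the shift along the tool's x, y, z in m, then the turn, a rotation vector about the tool's x, y, z in rad, then the closure, from -1 (fully open) to 1 (shut). In form: [[[x, y, z, ax, ay, az, hand], ...]]. A call has 1 to 10 rows; each row is the pose to reach, as a shift and turn from the pose commanded when the call began, along the tool's axes at that moment; what a row does not reach only later rows make up. A row lasts 1/10 s, in which the tool goes at most 50 mm and 8.59 degrees, less where a joint would pass 70% of its speed; a pose out of reach is approached as far as the arm can. A call with a gripper value outside its range is refused whole. The fingers move at their own pace and stop on an object; FORCE is the grip in N (left out, the last holds). Time passes only in rows, so rows that repeat a pose let the fingers close. It gives the time, the measured TCP pose, the force, the opening and the grip force at its end, in the units of the state.
- sensors.get_obs(): the state, without advancing time (a new reading comes with each control period).
- imaging.camera(name): name is "side" or "top" or "wrist"; returns the picture (400x640x3 uint8, blue, green, red); there is no depth.
- imaging.calibration(name): a dict with "mtx" (3x3 intrinsics, pixels), "R" (3x3) and "t" (3): a world point X has camera coordinates R X + t; the wrist camera has in their place "tool_from_camera" (4x4, takes a point from camera to tool coordinates, whose origin is the TCP and whose axes are the flange's). Camera axes: x right, y down, z forward; pixel columns grow to the right and rows downward; lengths in m; the calibration is good to about 2 mm. A picture is of the moment at which its call begins: read the wrist's pose just before it. calibration takes no time and is no camera call.
- order.hand_in(): hands the job in; it is judged then, once.
Trained networks look in the newest picture that a camera, given by its name, has taken for a name from the list of things; names that differ only in an ending like _2 or _b are one class to them, and where a whole thing is asked for, a point or a joint stands for the part that bears it (a point fixed in the world has none). Each returns a list of dicts, best first, with "conf" (0 to 1); they miss things now and then, are a little off and sometimes report something else, mostly with a low value. They report only what shows in the picture. A call takes as long as a camera call.
- spotter.look_for(label, camera): "pixel" ([column, row] in pixels, amid what is visible of it).
The state is a dict: "clock": time; "joint_pos": joint angles; "joint_velocities": joint speeds; "tau": joint torques, N m; "position": TCP position; "ee_rot": TCP orientation; "ft_force": force on the tool from outside, world axes, zero at the start; "torque": the same for the moment, N m; "grip_width": opening from 0.0 (shut) to 1.0 (fully open); "grasp_force": force on a finger pad.
Only numpy, scipy, OpenCV 4.12 (cv2) and the standard library are available. Lean on these libraries where they do the work, as an engineer would, in place of code of your own. Each camera call takes 0.05 s, during which the arm holds its last target. There are 200 camera calls.

## Task

Make up two kits for the next sample. Press kit, in the tray with the round wells: stand the notched steel die base in the well next to the tray's handle, stack the steel die sleeve on it so that its three lugs (a dark line marks each) drop fully into the three notches, and put the low, wide crucible in the other well. Furnace kit, in the tray with the square bays: the tall, narrow crucible goes next to the handle and the long ceramic boat in the other bay; set each thing upright in the middle of its well or bay, do not drop the ceramics, and leave the amber glass beaker standing where it is.

Things in the scene. Friction and masses are not known exactly. Their poses are not given: they have to be found in the camera images.
- round_tray: Aluminium tray with two round wells, each 82 mm across inside, for the press kit. Fixed to the bench. Origin under its middle; x across, y along it towards the wire handle at its +y end. Floor 4 mm thick, rims to 10 mm above the bench; bay centres 44 mm from the origin, at +y (next to the handle) and -y. The handle, a loop of 8 mm rod, reaches 112 mm from the origin, its top at 11 mm.
- square_tray: Aluminium tray, 96 x 176 mm, divided into two nearly square bays (90 x 83 mm inside), for the furnace kit. Fixed to the bench. Origin under its middle; x across, y along it towards the wire handle at its +y end. Floor 4 mm thick, rims to 10 mm above the bench; bay centres 44 mm from the origin, at +y (next to the handle) and -y. The handle, a loop of 8 mm rod, reaches 112 mm from the origin, its top at 11 mm.
- die_base_mid (a point): Loose steel round, 56 mm diameter, 34 mm high, about 0.45 kg. A bore 32 mm wide and 10 mm deep in its top leaves a rim, cut by three notches 10 mm deep, right through the rim, centred on its +x direction and at 120 degrees to either side; each spans 48 degrees. The point lies on its axis half-way up; z is up. 
- die_sleeve_mid (a point): Loose steel ring, 56 mm diameter, 32 mm bore, 38 mm high, about 0.32 kg: a tube 30 mm high on three lugs 8 mm high, at its +x and 120 degrees to either side, each spanning 32 degrees (8 degrees play each way in a notch); a dark line over each lug runs across the top and down the side. Seated, its tube rests on the base's rim, this point 28 mm above the base's (36 if not seated). Point on its axis half-way up; z up.
- tall_crucible_mid (a point): Loose white ceramic crucible, tall and narrow, open at the top, 50 mm high, 42 mm diameter at the rim, 34 mm at the foot, about 70 g. The point lies on its axis half-way up; z is up. 
- low_crucible_mid (a point): Loose white ceramic crucible, low and wide, open at the top, 30 mm high, 54 mm diameter at the rim, 46 mm at the foot, about 60 g. The point lies on its axis half-way up; z is up. 
- boat_mid (a point): Loose white ceramic combustion boat, an open trough 70 mm long (its x) by 26 mm wide (its y) by 24 mm high, about 50 g. The point lies at the middle, half-way up; z is up. It may lie either way in its bay.
- beaker_mid (a point): Low amber glass beaker, 60 mm diameter at the rim, 55 mm high, loose among the stock; not part of either kit, leave it standing where it is. The point lies on its axis half-way up; z is up. 

How it is judged:
By the outcome, as a careful person would: the job done as asked, in the order asked, and still so for the second after the job is handed in, with the robot touching nothing.
It also fails if it takes over 125 s, if anything falls off the work surface, if the arm or the gripper's body presses on something with over 40 N, if the wrist force passes 120 N, or if a joint passes its speed limit or range.

## Working session

There is one attempt and no reset: what is moved stays moved. The work goes in short steps, Python scripts to look and compute and a shell command to move; the robot and the scene stay as the last step left them, time stands still between calls to the robot, and variables do not carry over. Pictures are saved under pics/ and viewed, at most 14 in all, crops included, and the job is handed in when it is done.

```bash
mkdir -p pics
cat > h.py <<'E'
import numpy as np, cv2
from scipy.spatial.transform import Rotation as Ro
from workcell import sensors, imaging, order, spotter
def cam(name):
    o=sensors.get_obs(); c=imaging.calibration(name); K=np.array(c["mtx"])
    if name=="wrist":
        T=np.eye(4);T[:3,:3]=Ro.from_quat(o["ee_rot"]).as_matrix();T[:3,3]=o["position"]
        W=T@np.array(c["tool_from_camera"]); R=W[:3,:3].T; t=-R@W[:3,3]
    else: R=np.array(c["R"]);t=np.array(c["t"]).ravel()
    return K,R,t
def ray(C,px,z):
    K,R,t=C; d=R.T@np.linalg.inv(K)@np.array([px[0],px[1],1.]); o=-R.T@t
    return o+d*(z-o[2])/d[2]
def proj(C,X):
    K,R,t=C; p=K@(R@np.array(X,float)+t); return p[:2]/p[2]
E
python3 - <<'E'
from h import *
o=sensors.get_obs()
print({k:np.round(v,3) for k,v in o.items()})
L={"round_tray":.005,"square_tray":.005,"die_base_mid":.017,"die_sleeve_mid":.019,"tall_crucible_mid":.025,"low_crucible_mid":.015,"boat_mid":.012,"beaker_mid":.0275}
for n in ["top","side","wrist"]:
    C=cam(n); im=imaging.camera(n); cv2.imwrite(f"pics/{n}0.png",im)
    print(n, "cam at",np.round(-C[1].T@C[2],3))
    if n=="wrist": continue
    for l,z in L.items():
        print(l,[(np.round(d["pixel"]).tolist(),round(d["conf"],2),np.round(ray(C,d["pixel"],z)[:2],3).tolist()) for d in spotter.look_for(l,n)[:3]])
E
```

```text
{'clock': np.float64(0.0), 'joint_pos': array([ 1.326,  0.333, -0.065,  1.461,  0.022,  1.35 , -0.088]), 'joint_velocities': array([-0.001,  0.   , -0.001, -0.   , -0.001,  0.001, -0.001]), 'tau': array([-0.0000e+00, -6.2544e+01,  4.9000e-02, -3.9160e+01,  1.6000e-02,
        1.0000e-02, -0.0000e+00]), 'position': array([ 0.137, -0.609,  0.227]), 'ee_rot': array([ 0.994,  0.111, -0.   , -0.001]), 'ft_force': array([ 0.555, -1.263, -0.071]), 'torque': array([-0.068, -0.009,  0.018]), 'grasp_force': np.float64(0.0), 'grip_width': np.float64(1.003)}
top cam at [ 0.407 -0.002  1.096]
round_tray [([368.0, 171.0], 0.69, [0.645, -0.146]), ([384.0, 233.0], 0.42, [0.471, -0.189])]
square_tray [([264.0, 176.0], 0.91, [0.63, 0.145])]
die_base_mid [([297.0, 240.0], 0.69, [0.449, 0.05])]
die_sleeve_mid [([349.0, 232.0], 0.65, [0.473, -0.092])]
tall_crucible_mid [([184.0, 229.0], 0.81, [0.478, 0.355])]
low_crucible_mid [([439.0, 227.0], 0.89, [0.487, -0.34])]
boat_mid [([382.0, 236.0], 0.64, [0.464, -0.182])]
beaker_mid [([232.0, 234.0], 0.71, [0.466, 0.225]), ([440.0, 229.0], 0.29, [0.482, -0.338])]
side cam at [0.041 0.712 1.121]
round_tray [([323.0, 167.0], 0.82, [0.644, -0.136])]
square_tray [([270.0, 231.0], 0.73, [0.618, 0.15])]
die_base_mid [([339.0, 236.0], 0.63, [0.449, 0.057])]
die_sleeve_mid [([366.0, 204.0], 0.79, [0.45, -0.078]), ([402.0, 145.0], 0.65, [0.489, -0.349]), ([325.0, 166.0], 0.31, [0.633, -0.129])]
tall_crucible_mid [([257.0, 307.0], 0.86, [0.486, 0.355])]
low_crucible_mid [([405.0, 147.0], 0.79, [0.478, -0.352])]
boat_mid [([382.0, 180.0], 0.74, [0.463, -0.191])]
beaker_mid [([366.0, 202.0], 0.45, [0.452, -0.082])]
wrist cam at [ 0.21  -0.594  0.374]
```

Run:
```python
import cv2
a=cv2.imread("pics/top0.png")[110:290,150:480]
cv2.imwrite("pics/top0c.png",cv2.resize(a,(800,436),interpolation=cv2.INTER_CUBIC))
```

```text
(no output)
```

View pics/top0c.png

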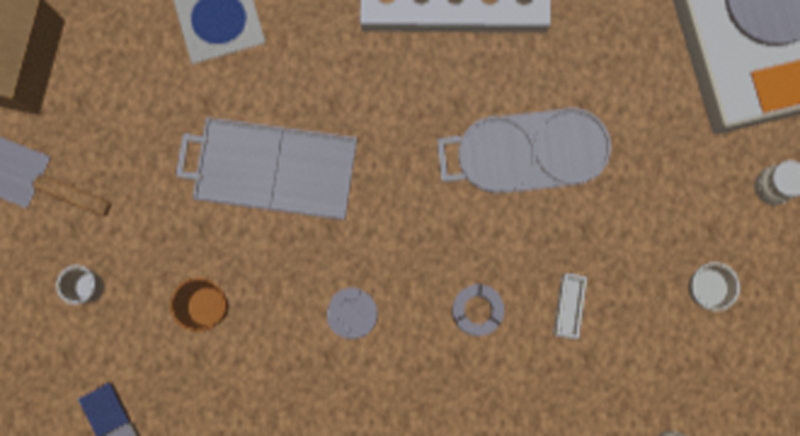

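```bash
python3 -m inch '[[[0.05,-0.03,0,0,0,0.1,-1],[0.1,-0.06,0,0,0,0.22,-1],[0.15,-0.09,0,0,0,0.2225,-1],[0.2,-0.115,0,0,0,0.2225,-1],[0.24,-0.14,0,0,0,0.2225,-1],[0.28,-0.165,0,0,0,0.2225,-1],[0.32,-0.185,0,0,0,0.2225,-1],[0.333,-0.19,0,0,0,0.2225,-1],[0.333,-0.19,0,0,0,0.2225,-1]]]'
python3 - <<'E'
from h import *
o=sensors.get_obs(); print(np.round(o["position"],4),np.round(o["joint_pos"],2))
C=cam("wrist"); print(C[1][2], np.array(imaging.calibration("wrist")["tool_from_camera"]).round(3)); print([np.round(ray(C,p,0),3) for p in [(0,0),(640,0),(320,200),(0,400),(640,400)]])
E
```

```text
clock: 1.85
position: [0.4248, -0.3465, 0.2276]
ee_rot: [1.0, 0.004, 0.001, -0.001]
ft_force: [0.3, -0.6, 0.1]
grip_width: 0.996
grasp_force: 0.0
[ 0.4248 -0.3465  0.2276] [ 0.87  0.18 -0.3   1.65  0.05  1.31 -1.  ]
[-2.88685248e-01 -3.19257094e-04 -9.57424005e-01] [[-0.    -0.957 -0.29   0.074]
 [ 1.     0.    -0.001  0.   ]
 [ 0.001 -0.29   0.957 -0.147]
 [ 0.     0.     0.     1.   ]]
[array([0.622, 0.024, 0.   ]), array([ 0.627, -0.709,  0.   ]), array([ 0.385, -0.345,  0.   ]), array([0.01 , 0.221, 0.   ]), array([ 0.021, -0.912,  0.   ])]
```

```bash
python3 -m inch '[[[0.02,-0.045,0,0,0,0,-1],[0.03,-0.09,0,0,0,0,-1],[0.04,-0.135,0,0,0,0,-1],[0.05,-0.18,0,0,0,0,-1],[0.06,-0.225,0,0,0,0,-1],[0.07,-0.27,0,0,0,0,-1],[0.075,-0.315,0,0,0,0,-1],[0.075,-0.345,0,0,0,0,-1],[0.075,-0.345,0,0,0,0,-1]]]'
cat >> h.py <<'E'
L={"round_tray":.005,"square_tray":.005,"die_base_mid":.017,"die_sleeve_mid":.019,"tall_crucible_mid":.025,"low_crucible_mid":.015,"boat_mid":.012,"beaker_mid":.0275}
def look(C,labels,n="wrist"):
    for l in labels:
        print(l,[(np.round(d["pixel"]).tolist(),round(d["conf"],2),np.round(ray(C,d["pixel"],L[l])[:2],3).tolist()) for d in spotter.look_for(l,n)[:2]])
E
python3 - <<'E'
from h import *
C=cam("wrist"); im=imaging.camera("wrist"); cv2.imwrite("pics/w1.png",im)
o=sensors.get_obs(); print(np.round(o["position"],4))
np.savez("w1.npz",K=C[0],R=C[1],t=C[2]); look(C,L)
E
```

```text
clock: 2.75
position: [0.4957, -0.0018, 0.2278]
ee_rot: [1.0, 0.003, 0.0, -0.0]
ft_force: [0.4, 0.3, 0.0]
grip_width: 1.002
grasp_force: 0.0
[ 0.4958 -0.0048  0.2276]
round_tray [([450.0, 49.0], 0.83, [0.644, -0.153])]
square_tray []
die_base_mid [([277.0, 208.0], 0.63, [0.449, 0.058])]
die_sleeve_mid [([389.0, 210.0], 0.92, [0.449, -0.093]), ([38.0, 189.0], 0.27, [0.475, 0.369])]
tall_crucible_mid [([36.0, 189.0], 0.8, [0.477, 0.365]), ([191.0, 67.0], 0.73, [0.621, 0.147])]
low_crucible_mid [([593.0, 185.0], 0.93, [0.483, -0.359])]
boat_mid [([460.0, 198.0], 0.59, [0.464, -0.189])]
beaker_mid [([145.0, 206.0], 0.68, [0.455, 0.227])]
```

View pics/w1.png

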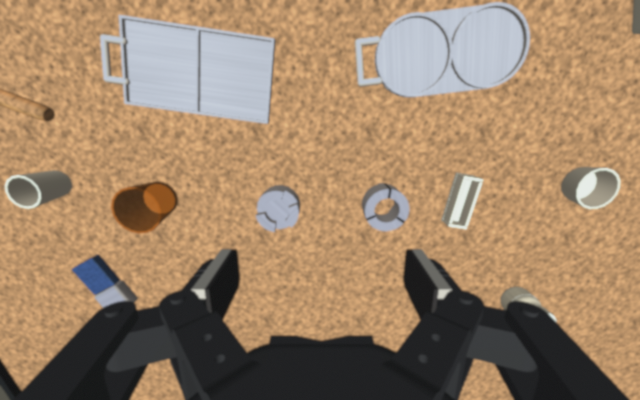

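```bash
cat >> h.py <<'E'
def rectify(im,C,z,x0,x1,y0,y1,s=0.0005):
    # output: up=+x, left=+y ; pixel(u,v)-> y=y1-u*s, x=x1-v*s
    W=[(x1,y1),(x1,y0),(x0,y0),(x0,y1)]
    src=np.float32([proj(C,(a,b,z)) for a,b in W]); w=(y1-y0)/s; h=(x1-x0)/s
    H=cv2.getPerspectiveTransform(src,np.float32([(0,0),(w,0),(w,h),(0,h)]))
    return cv2.warpPerspective(im,H,(int(round(w)),int(round(h))),flags=cv2.INTER_CUBIC)
def blobs(r,x1,y1,s=0.0005,amin=1500,sat=45,vmin=90):
    hsv=cv2.cvtColor(r,cv2.COLOR_BGR2HSV); m=((hsv[...,1]<sat)&(hsv[...,2]>vmin)).astype(np.uint8)*255
    m=cv2.morphologyEx(m,cv2.MORPH_OPEN,np.ones((5,5)))
    out=[]
    for c in cv2.findContours(m,cv2.RETR_EXTERNAL,cv2.CHAIN_APPROX_NONE)[0]:
        if cv2.contourArea(c)*1.>amin*(0.0005/s)**2: out.append(c)
    return m,out
E
python3 - <<'E'
from h import *
o=sensors.get_obs(); print(np.round(o["position"],4),np.abs(o["joint_velocities"]).max())
C=cam("wrist"); im=imaging.camera("wrist"); cv2.imwrite("pics/w2.png",im); np.savez("w2.npz",K=C[0],R=C[1],t=C[2])
x0,x1,y0,y1=.54,.70,-.27,.27
r=rectify(im,C,.010,x0,x1,y0,y1); m,cs=blobs(r,x1,y1)
k=np.ones((31,31)) # removes the handle
for c in cs:
    mm=np.zeros_like(m); cv2.drawContours(mm,[c],-1,255,-1); mm=cv2.morphologyEx(mm,cv2.MORPH_OPEN,cv2.getStructuringElement(cv2.MORPH_ELLIPSE,(41,41)))
    c2=max(cv2.findContours(mm,0,cv2.CHAIN_APPROX_NONE)[0],key=cv2.contourArea)
    (u,v),(w,h),a=cv2.minAreaRect(c2); print("rect center",round(x1-v*.0005,4),round(y1-u*.0005,4),"size",w*.0005,h*.0005,"ang",a)
    cv2.drawContours(r,[c2],-1,(0,0,255),1)
a=r
x0,x1,y0,y1=.40,.50,-.23,.10
b=rectify(im,C,.036,x0,x1,y0,y1)
cv2.imwrite("pics/r2.png",np.vstack([cv2.resize(a,(800,237)),cv2.resize(b,(800,242),interpolation=cv2.INTER_CUBIC)]))
E
```

```text
[ 0.4958 -0.007   0.2274] 0.007037604195187674
rect center 0.6195 0.1584 size 0.20081095886230468 0.09689241027832031 ang 7.465190887451172
rect center 0.6399 -0.1418 size 0.09041228485107422 0.2010299530029297 ang 83.27149200439453
```

View pics/r2.png

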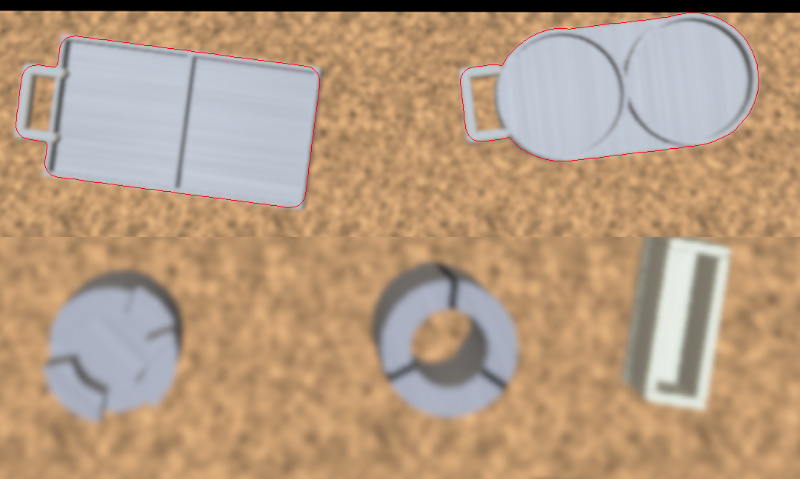

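```bash
python3 -m inch '[[[-0.02,-0.03,0.04,0,0,0,-1],[-0.043,-0.06,0.07,0,0,0,-1],[-0.043,-0.06,0.1,0,0,0,-1],[-0.043,-0.06,0.1,0,0,0,-1],[-0.043,-0.06,0.1,0,0,0,-1]]]'
python3 - <<'E'
from h import *
o=sensors.get_obs(); print(np.round(o["position"],4),np.abs(o["joint_velocities"]).max())
C=cam("wrist"); im=imaging.camera("wrist"); look(C,["die_base_mid"])
r=rectify(im,C,.034,.40,.50,0,.10,.00025); r2=rectify(im,C,.038,.40,.50,-.14,-.04,.00025)
cv2.imwrite("pics/w3.png",im);cv2.imwrite("pics/r3.png",np.hstack([r,r2]))
E
```

```text
clock: 3.75
position: [0.4533, 0.0534, 0.1281]
ee_rot: [1.0, -0.001, -0.0, -0.0]
ft_force: [0.2, -0.7, 0.6]
grip_width: 1.0
grasp_force: 0.0
[0.4533 0.0534 0.1281] 0.03633318920920426
die_base_mid [([318.0, 200.0], 0.63, [0.449, 0.056])]
```

View pics/r3.png

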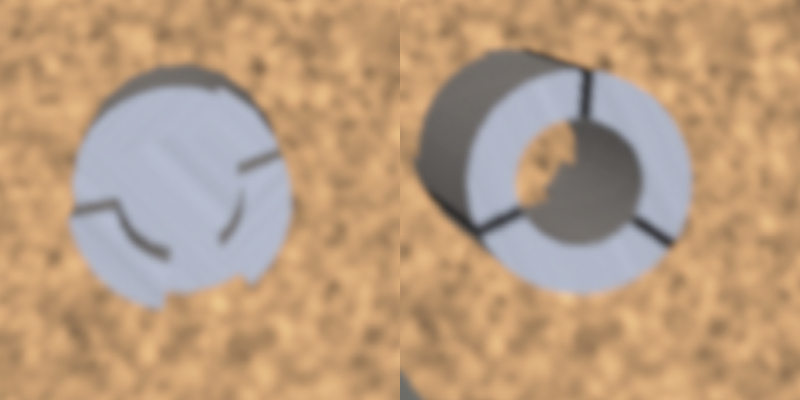

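```bash
python3 -m inch '[[[-0.0025,-0.001,0.0,0,0,-0.13,-1],[-0.0025,-0.001,0.03,0,0,-0.251,-1],[-0.0025,-0.001,0.06,0,0,-0.251,-1],[-0.0025,-0.001,0.08,0,0,-0.251,-1],[-0.0025,-0.001,0.095,0,0,-0.251,-1],[-0.0025,-0.001,0.103,0,0,-0.251,-1],[-0.0025,-0.001,0.103,0,0,-0.251,-1],[-0.0025,-0.001,0.103,0,0,-0.251,-1]]]'; python3 -m inch '[[[0,0,0,0,0,0,0],[0,0,0,0,0,0,1],[0,0,0,0,0,0,1],[0,0,0,0,0,0,1],[0,0,0,0,0,0,1],[0,0,0,0,0,0,1],[0,0,0,0,0,0,1],[0,0,0,0,0,0,1]]]' 60
```

```text
clock: 4.65
position: [0.4513, 0.0548, 0.0254]
ee_rot: [0.992, 0.125, 0.001, 0.0]
ft_force: [-0.1, 0.0, 1.1]
grip_width: 1.0
grasp_force: 0.0
clock: 5.45
position: [0.451, 0.0551, 0.026]
ee_rot: [0.992, 0.125, 0.001, 0.0]
ft_force: [-7.0, -0.6, 20.9]
grip_width: 0.577
grasp_force: 58.5
```

```bash
python3 -m inch '[[[0,0,-0.01,0,0,0,1],[0,0,-0.03,0,0,0,1],[0,0,-0.06,0,0,0,1],[0,0,-0.09,0,0,0,1],[0,0,-0.1,0,0,0,1],[0,0,-0.1,0,0,0,1]]]'
python3 - <<'E'
from h import *
o=sensors.get_obs(); print(np.round(o["position"],4),o["grip_width"],o["grasp_force"],o["ft_force"])
C=cam("wrist"); im=imaging.camera("wrist"); cv2.imwrite("pics/w4.png",im); look(C,["die_base_mid"])
p=o["position"]; print("tcp px",proj(C,p))
cv2.imwrite("pics/w4c.png",cv2.resize(im[150:400,140:500],(792,550),interpolation=cv2.INTER_CUBIC))
E
```

```text
clock: 6.05
position: [0.4513, 0.0549, 0.1259]
ee_rot: [0.992, 0.125, 0.002, 0.0]
ft_force: [0.6, 0.4, -1.3]
grip_width: -0.001
grasp_force: 0.0
[0.4513 0.0549 0.1259] -0.0005065812605033485 0.0 [ 0.62238389  0.36483407 -1.32748442]
die_base_mid [([316.0, 199.0], 0.74, [0.448, 0.058])]
tcp px [320.77614405 249.01881124]
```

View pics/w4c.png

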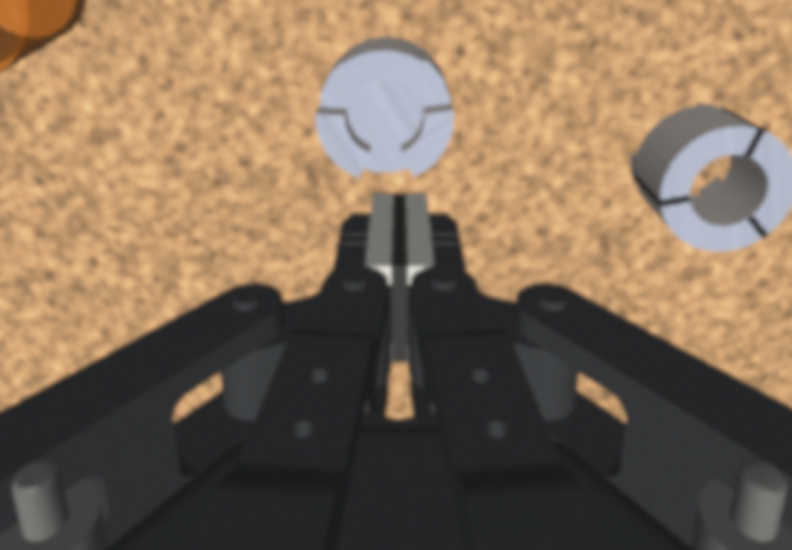

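```bash
python3 -m inch '[[[0,0,0,0,0,0,-1],[0,0,0,0,0,0,-1],[0,0,0,0,0,0,-1],[0,0,0,0,0,0,-1],[0,0,0,0,0,0,-1],[0,0,0.04,0,0,0,-1],[0,0,0.08,0,0,0,-1],[0,0,0.1,0,0,0,-1],[0,0,0.106,0,0,0,-1],[0,0,0.107,0,0,0,-1]]]'; python3 -m inch '[[[0,0,0,0,0,0,-1],[0,0,0,0,0,0,0.5],[0,0,0,0,0,0,1],[0,0,0,0,0,0,1],[0,0,0,0,0,0,1]]]' 100
 python3 -m inch '[[[0,0,0,0,0,0,1],[0,0,0,0,0,0,1],[0,0,0,0,0,0,1]]]'
 python3 -m inch '[[[0,0,-0.002,0,0,0,1],[0,0,-0.004,0,0,0,1],[0,0,-0.006,0,0,0,1]]]'
python3 - <<'E'
from h import *
C=cam("wrist"); im=imaging.camera("wrist")
cv2.imwrite("pics/w5c.png",cv2.resize(im[150:400,140:500],(792,550),interpolation=cv2.INTER_CUBIC))
E
```

```text
clock: 7.15
position: [0.4502, 0.055, 0.0172]
ee_rot: [0.992, 0.125, -0.0, -0.0]
ft_force: [0.0, 1.0, 0.7]
grip_width: 1.0
grasp_force: 0.0
clock: 7.65
position: [0.4513, 0.0558, 0.0195]
ee_rot: [0.992, 0.125, 0.001, 0.0]
ft_force: [-9.9, 1.1, 23.9]
grip_width: 0.602
grasp_force: 99.4
clock: 7.95
position: [0.4513, 0.0559, 0.0195]
ee_rot: [0.992, 0.125, 0.001, 0.0]
ft_force: [-8.6, 3.4, 25.2]
grip_width: 0.603
grasp_force: 99.5
clock: 8.25
position: [0.4501, 0.0546, 0.0234]
ee_rot: [0.992, 0.125, -0.0, 0.0]
ft_force: [-0.9, 0.5, -3.8]
grip_width: 0.593
grasp_force: 104.4
```

View pics/w5c.png

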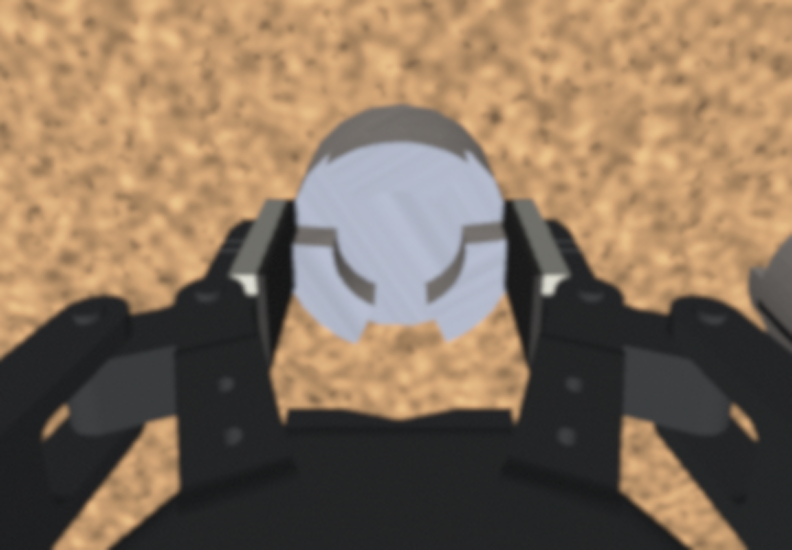

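```bash
python3 -m inch '[[[0,0,-0.0,0,0,0,1],[0,0,-0.004,0,0,0,1],[0,0,-0.008,0,0,0,1],[0,0,-0.012,0,0,0,1],[0,0,-0.012,0,0,0,1],[0,0,-0.012,0,0,0,1]]]' 115
```

```text
clock: 8.9
position: [0.4504, 0.0548, 0.0355]
ee_rot: [0.992, 0.125, 0.0, 0.0]
ft_force: [-0.1, -0.3, -3.9]
grip_width: 0.585
grasp_force: 120.4
```

```bash
python3 -m inch '[[[0,0,-0.02,0,0,0,1],[0,0,-0.04,0,0,0,1],[0,0,-0.06,0,0,0,1],[0,0,-0.07,0,0,0,1],[0,0,-0.07,0,0,0,1],[0,0,-0.07,0,0,0,1]]]'
python3 - <<'E'
from h import *
C=cam("wrist"); im=imaging.camera("wrist")
o=sensors.get_obs(); print(np.round(o["position"],4),o["grip_width"],o["grasp_force"],o["ft_force"].round(1))
look(C,["die_base_mid"])
cv2.imwrite("pics/w6c.png",cv2.resize(im[150:400,140:500],(792,550),interpolation=cv2.INTER_CUBIC))
E
```

```text
clock: 9.5
position: [0.45, 0.0546, 0.1047]
ee_rot: [0.992, 0.125, -0.0, 0.0]
ft_force: [0.0, 0.5, -3.6]
grip_width: 0.586
grasp_force: 121.0
[0.4497 0.0547 0.1044] 0.5895118062325988 120.98523346361674 [ 0.   0.8 -3.9]
die_base_mid [([321.0, 252.0], 0.86, [0.404, 0.043])]
```

View pics/w6c.png

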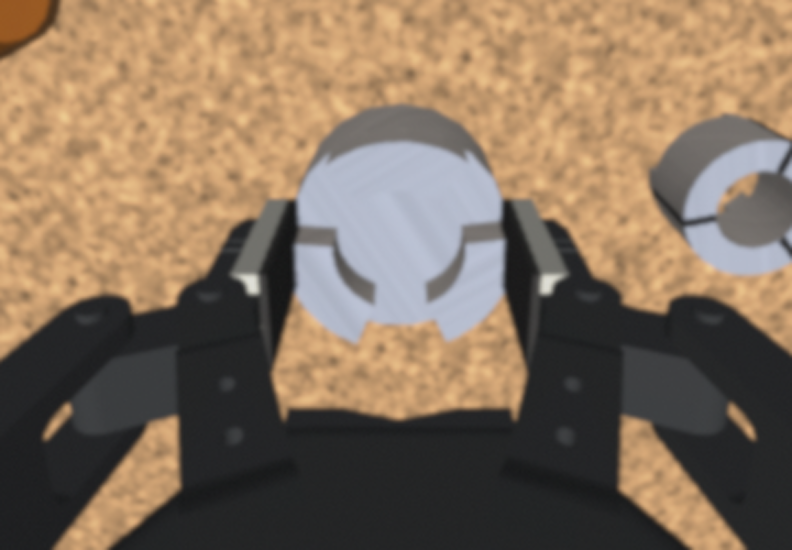

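Run:
```python
from h import *
c=imaging.calibration("wrist"); K=np.array(c["mtx"]); T=np.linalg.inv(np.array(c["tool_from_camera"]))
def pj(p): q=K@(T@np.r_[p,1])[:3]; return (q[:2]/q[2]).round(1)
for z in (.0,.004,.008,.012,.017): 
  print(z,"shut front",pj([.011,0,z]),"56: front",pj([.011,-.028,z]),"back",pj([-.011,-.028,z]),"open",pj([.011,-.0425,z]))
# base top circle, tool frame: top at z = .0195-.034
for z in (-.0145,): print([pj([x,y,z]) for x,y in ((0,-.028),(0,.028),(.028,0),(-.028,0),(0,0))])
```

```text
0.0 shut front [320.8 231.4] 56: front [271.2 231.4] back [273.1 266. ] open [245.5 231.4]
0.004 shut front [320.8 228.6] 56: front [272.4 228.6] back [274.2 262.6] open [247.3 228.6]
0.008 shut front [320.8 226. ] 56: front [273.5 226. ] back [275.2 259.3] open [249. 226.]
0.012 shut front [320.8 223.5] 56: front [274.6 223.5] back [276.2 256.1] open [250.6 223.5]
0.017 shut front [320.8 220.5] 56: front [275.8 220.5] back [277.4 252.4] open [252.5 220.5]
[array([267.6, 261.6]), array([373.9, 261.6]), array([320.7, 211.4]), array([320.8, 306.6]), array([320.7, 261.6])]
```

```bash
python3 -m inch '[[[0,0,-0.03,0,0,0.05,1],[0.005,0.02,-0.06,0,0,0.1,1],[0.012,0.05,-0.08,0,0,0.15,1],[0.019,0.08,-0.095,0,0,0.2,1],[0.026,0.11,-0.095,0,0,0.251,1],[0.034,0.14,-0.095,0,0,0.251,1],[0.042,0.17,-0.095,0,0,0.251,1],[0.049,0.2,-0.095,0,0,0.251,1],[0.0556,0.226,-0.095,0,0,0.251,1],[0.0556,0.226,-0.095,0,0,0.251,1]]]'; python3 -m inch '[[[0,0,0,0,0,0,1],[0,0,0,0,0,0,1],[0,0,0,0,0,0,1]]]'
cat > tray.py <<'E'
from h import *
def fit(im,C,x0,x1,y0,y1,axsign):
    r=rectify(im,C,.010,x0,x1,y0,y1); m,cs=blobs(r,x1,y1)
    c=max(cs,key=cv2.contourArea); (u,v),(w,h),a=cv2.minAreaRect(c)
    if w<h: a-=90; w,h=h,w
    cv2.drawContours(r,[c],-1,(0,0,255),1)
    a=np.radians(a); d=np.array([np.sin(a),np.cos(a)])  # world (x,y) of image direction (-cos,-sin)
    ctr=np.array([x1-v*.0005,y1-u*.0005]); o=ctr-.012*d
    print("rect",ctr.round(4),"size",round(w*.0005,4),round(h*.0005,4),"tray yaw deg",round(np.degrees(np.arctan2(d[1],d[0]))-90,2),"origin",o.round(4),"handle bay",(o+.044*d).round(4),"other",(o-.044*d).round(4))
    return r,o,d
E
python3 - <<'E'
from tray import *
C=cam("wrist"); im=imaging.camera("wrist"); o=sensors.get_obs(); print(np.round(o["position"],4),np.round(o["joint_pos"],2),o["grip_width"])
r,og,d=fit(im,C,.55,.74,-.28,-.02,1)
for s in (1,-1):
    x,y=og+s*.044*d; cv2.drawMarker(r,(int((-.02-y)/.0005),int((.74-x)/.0005)),(0,0,255),0,12)
cv2.imwrite("pics/r7.png",np.hstack([cv2.resize(r,None,fx=.85,fy=.85)]))
E
```

```text
clock: 10.6
position: [0.5603, -0.1546, 0.1983]
ee_rot: [1.0, -0.003, -0.001, 0.0]
ft_force: [-1.0, -0.6, -5.1]
grip_width: 0.588
grasp_force: 121.6
clock: 10.9
position: [0.56, -0.1493, 0.2002]
ee_rot: [1.0, 0.0, -0.0, -0.0]
ft_force: [0.4, 0.1, -4.4]
grip_width: 0.585
grasp_force: 121.6
[ 0.56   -0.1494  0.2004] [ 0.6   0.29 -0.51  1.6   0.15  1.29 -1.5 ] 0.5912189810371921
rect [ 0.6404 -0.1421] size 0.2005 0.0897 tray yaw deg 6.59 origin [ 0.6417 -0.154 ] handle bay [ 0.6367 -0.1103] other [ 0.6468 -0.1977]
```

View pics/r7.png

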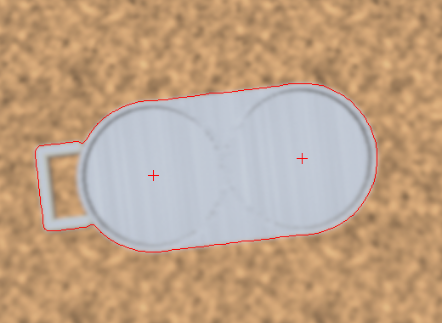

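```bash
python3 -m inch '[[[0.02,-0.01,0,0,0,0,1],[0.045,-0.025,0,0,0,0,1],[0.07,-0.036,0.03,0,0,0,1],[0.078,-0.0396,0.06,0,0,0,1],[0.078,-0.0396,0.09,0,0,0,1],[0.078,-0.0396,0.12,0,0,0,1],[0.078,-0.0396,0.145,0,0,0,1],[0.078,-0.0396,0.155,0,0,0,1],[0.078,-0.0396,0.16,0,0,0,1],[0.078,-0.0396,0.16,0,0,0,1]]]'; python3 -m inch '[[[0,0,0.004,0,0,0,1],[0,0,0.008,0,0,0,1],[0,0,0.012,0,0,0,1],[0,0,0.014,0,0,0,1],[0,0,0.014,0,0,0,1]]]'
```

```text
clock: 11.95
position: [0.6385, -0.1107, 0.041]
ee_rot: [1.0, -0.0, 0.0, 0.0]
ft_force: [-0.3, 0.1, -3.4]
grip_width: 0.586
grasp_force: 121.6
clock: 12.45
position: [0.638, -0.1108, 0.0261]
ee_rot: [1.0, -0.0, -0.0, -0.0]
ft_force: [-0.5, 0.3, -3.9]
grip_width: 0.585
grasp_force: 121.6
```

```bash
python3 -m inch '[[[0,-0.001,0.001,0,0,0,1],[0,-0.001,0.0015,0,0,0,1],[0,-0.001,0.002,0,0,0,1],[0,-0.001,0.002,0,0,0,1]]]'; python3 -m inch '[[[0,0,0.0005,0,0,0,1],[0,0,0.001,0,0,0,1],[0,0,0.001,0,0,0,1]]]'
```

```text
clock: 12.85
position: [0.6382, -0.1097, 0.0245]
ee_rot: [1.0, -0.0, 0.0, 0.0]
ft_force: [0.7, 0.3, -3.8]
grip_width: 0.584
grasp_force: 121.7
clock: 13.15
position: [0.6381, -0.1097, 0.0241]
ee_rot: [1.0, -0.0, -0.0, 0.0]
ft_force: [-5.5, 0.1, 3.9]
grip_width: 0.586
grasp_force: 122.9
```

```bash
python3 -m inch '[[[0,0,0.0002,0,0,0,0.1],[0,0,0,0,0,0,-0.2],[0,0,0,0,0,0,-0.5],[0,0,0,0,0,0,-1],[0,0,0,0,0,0,-1],[0,0,-0.01,0,0,0,-1],[0,0,-0.03,0,0,0,-1],[0,0,-0.06,0,0,0,-1],[0,0,-0.1,0,0,0,-1],[0,0,-0.12,0,0,0,-1]]]'; python3 -m inch '[[[0,0,0,0,0,0,-1],[0,0,0,0,0,0,-1]]]'
python3 - <<'E'
from h import *
C=cam("wrist"); im=imaging.camera("wrist"); o=sensors.get_obs(); print(np.round(o["position"],4))
look(C,["die_base_mid"])
x0,x1,y0,y1=.59,.69,-.16,-.06
r=rectify(im,C,.038,x0,x1,y0,y1,.0002); r2=rectify(im,C,.010,x0,x1,y0,y1,.0002)
np.savez("w8.npz",im=im,K=C[0],R=C[1],t=C[2])
cv2.imwrite("pics/r8.png",cv2.resize(np.hstack([r,r2]),(800,400)))
E
```

```text
clock: 14.15
position: [0.6397, -0.1097, 0.148]
ee_rot: [1.0, -0.0, 0.002, 0.0]
ft_force: [1.1, 0.0, 0.2]
grip_width: 0.999
grasp_force: 0.0
clock: 14.35
position: [0.6384, -0.1098, 0.144]
ee_rot: [1.0, -0.0, 0.001, 0.0]
ft_force: [0.1, 0.1, -0.8]
grip_width: 0.995
grasp_force: 0.0
[ 0.6379 -0.1098  0.143 ]
die_base_mid [([322.0, 195.0], 0.79, [0.635, -0.11])]
```

View pics/r8.png

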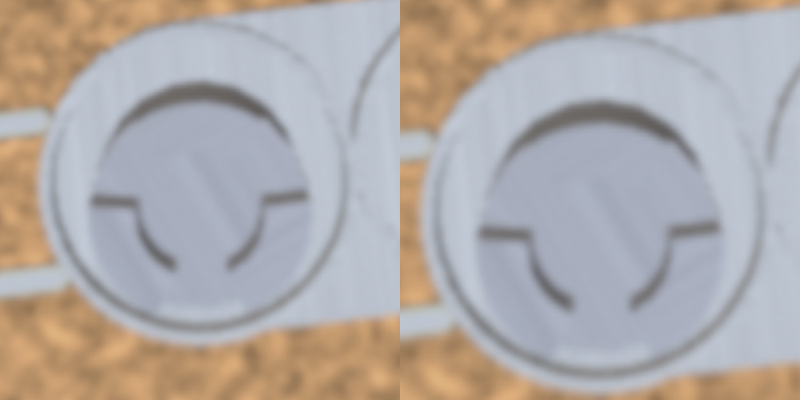

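```bash
python3 -m inch '[[[-0.03,-0.004,0,0,0,-0.14,-1],[-0.06,-0.008,0,0,0,-0.28,-1],[-0.09,-0.012,0,0,0,-0.42,-1],[-0.12,-0.016,0,0,0,-0.56,-1],[-0.15,-0.02,0,0,0,-0.7,-1],[-0.183,-0.0249,0,0,0,-0.84,-1],[-0.183,-0.0249,0.02,0,0,-0.972,-1],[-0.183,-0.0249,0.03,0,0,-0.972,-1],[-0.183,-0.0249,0.03,0,0,-0.972,-1],[-0.183,-0.0249,0.03,0,0,-0.972,-1]]]'
python3 - <<'E'
from h import *
C=cam("wrist"); im=imaging.camera("wrist"); o=sensors.get_obs(); print(np.round(o["position"],4),np.round(o["joint_pos"],2))
look(C,["die_sleeve_mid"])
x0,x1,y0,y1=.41,.50,-.13,-.04
r=rectify(im,C,.038,x0,x1,y0,y1,.00025)
m,cs=blobs(r,x1,y1,.00025,vmin=140,amin=1500); c=max(cs,key=cv2.contourArea)
(u,v),rad=cv2.minEnclosingCircle(c); M=cv2.fitEllipse(c); print("circ",x1-v*.00025,y1-u*.00025,rad*.25,M)
g=cv2.cvtColor(r,cv2.COLOR_BGR2GRAY); cv2.imwrite("pics/s9.png",r)
u,v=M[0]
# dark-line angles: darkest direction on the ring between 19 and 27 mm
A=np.radians(np.arange(0,360,.5)); R=np.arange(19,26.5,.5)/.25
S=np.array([cv2.remap(g,np.float32([[u+q*np.cos(a) for q in R]]),np.float32([[v-q*np.sin(a) for q in R]]),1).mean() for a in A])
S3=S.reshape(3,-1).mean(0); k=S3.argmin(); w=np.arange(k-12,k+13); wt=np.clip(np.median(S3)-S3[w%240],0,None)
print("sleeve yaw mod120",((w*wt).sum()/wt.sum()*.5-90+60)%120-60, [ (S.reshape(3,-1)[i].argmin()*.5+120*i-90)%120 for i in range(3)])
E
```

```text
clock: 15.45
position: [0.4555, -0.0845, 0.1132]
ee_rot: [0.885, 0.466, -0.0, -0.001]
ft_force: [-0.8, 0.6, 0.1]
grip_width: 0.999
grasp_force: 0.0
[ 0.4558 -0.0845  0.1135] [ 0.75  0.14 -0.7   1.98  0.1   1.06 -0.59]
die_sleeve_mid [([321.0, 213.0], 0.71, [0.449, -0.094])]
circ 0.463375 -0.07175000000000001 22.77782440185547 ((117.3480224609375, 139.33937072753906), (73.07470703125, 175.38095092773438), 33.955894470214844)
sleeve yaw mod120 -24.273008825302867 [np.float64(30.0), np.float64(95.5), np.float64(29.5)]
```

View pics/s9.png

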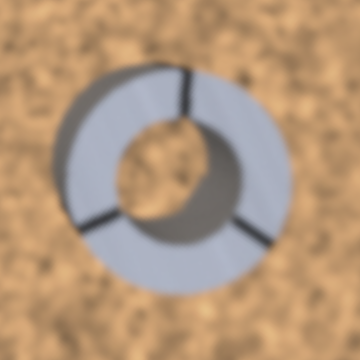

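```bash
python3 -m inch '[[[-0.001,-0.001,0.03,0,0,0,-1],[-0.001,-0.001,0.06,0,0,0,-1],[-0.001,-0.001,0.08,0,0,0,-1],[-0.001,-0.001,0.0895,0,0,0,-1],[-0.001,-0.001,0.0895,0,0,0,-1],[-0.001,-0.001,0.0895,0,0,0,-1]]]'; python3 -m inch '[[[0,0,0,0,0,0,0.5],[0,0,0,0,0,0,1],[0,0,0,0,0,0,1],[0,0,0,0,0,0,1],[0,0,0,0,0,0,1],[0,0,0,0,0,0,1]]]' 110
python3 -m inch '[[[0,0,-0.004,0,0,0,1],[0,0,-0.008,0,0,0,1],[0,0,-0.012,0,0,0,1],[0,0,-0.02,0,0,0,1],[0,0,-0.03,0,0,0,1],[0,0,-0.03,0,0,0,1]]]'
```

```text
clock: 16.15
position: [0.4546, -0.085, 0.0248]
ee_rot: [0.884, 0.467, 0.0, 0.0]
ft_force: [0.3, 0.5, 0.0]
grip_width: 1.005
grasp_force: 0.0
clock: 16.75
position: [0.4544, -0.0851, 0.0258]
ee_rot: [0.884, 0.467, -0.0, 0.001]
ft_force: [-9.9, 2.1, 25.2]
grip_width: 0.594
grasp_force: 109.7
clock: 17.35
position: [0.4549, -0.0852, 0.0555]
ee_rot: [0.884, 0.467, 0.001, 0.001]
ft_force: [0.3, -0.1, -4.4]
grip_width: 0.589
grasp_force: 114.8
```

```bash
python3 -m inch '[[[0,0,-0.04,0,0,0,1],[0,0,-0.075,0,0,0.1,1],[0.014,0.027,-0.075,0,0,0.22,1],[0.028,0.055,-0.075,0,0,0.34,1],[0.042,0.083,-0.075,0,0,0.46,1],[0.056,0.11,-0.075,0,0,0.58,1],[0.07,0.138,-0.075,0,0,0.7,1],[0.0823,0.1651,-0.075,0,0,0.82,1],[0.0823,0.1651,-0.075,0,0,0.94,1],[0.0823,0.1651,-0.075,0,0,0.972,1]]]'; python3 -m inch '[[[0,0,0,0,0,0,1],[0,0,0,0,0,0,1],[0,0,0,0,0,0,1]]]'
python3 - <<'E'
from h import *
C=cam("wrist"); im=imaging.camera("wrist"); o=sensors.get_obs(); p=o["position"]; print(np.round(p,4),np.round(o["ee_rot"],4),np.round(o["joint_pos"],2))
zt=p[2]-.0258+.038
r=rectify(im,C,zt,p[0]-.04,p[0]+.04,p[1]-.05,p[1]+.05,.0002)
cv2.imwrite("pics/s10.png",r)
E
```

```text
clock: 18.35
position: [0.637, -0.11, 0.1279]
ee_rot: [1.0, -0.003, -0.001, -0.0]
ft_force: [-0.6, 0.0, -3.9]
grip_width: 0.593
grasp_force: 116.7
clock: 18.65
position: [0.6364, -0.1103, 0.1289]
ee_rot: [1.0, 0.0, -0.0, 0.0]
ft_force: [0.5, -0.0, -3.7]
grip_width: 0.587
grasp_force: 116.7
[ 0.6365 -0.1103  0.129 ] [ 1.e+00 -1.e-04  0.e+00  1.e-04] [ 0.48  0.5  -0.52  1.5   0.25  1.21 -1.64]
```

View pics/s10.png

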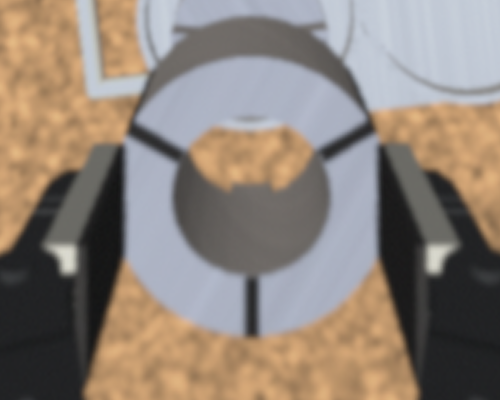

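```bash
python3 -m inch '[[[0,0,0.02,0,0,0,1],[0,0,0.04,0,0,0,1],[0,0,0.055,0,0,0,1],[0,0,0.062,0,0,0,1],[0,0,0.062,0,0,0,1]]]'; python3 -m inch '[[[0,0,0.002,0,0,0,1],[0,0,0.004,0,0,0,1],[0,0,0.006,0,0,0,1],[0,0,0.007,0,0,0,1],[0,0,0.007,0,0,0,1]]]'
```

```text
clock: 19.2
position: [0.6361, -0.1102, 0.066]
ee_rot: [1.0, -0.0, -0.001, -0.0]
ft_force: [-0.5, -1.0, -3.4]
grip_width: 0.588
grasp_force: 116.7
clock: 19.7
position: [0.6366, -0.1102, 0.0599]
ee_rot: [1.0, -0.0, -0.0, 0.0]
ft_force: [0.2, 0.1, -2.8]
grip_width: 0.586
grasp_force: 116.7
```

```bash
python3 -m inch '[[[0,0,0.001,0,0,0,1],[0,0,0.002,0,0,0,1],[0,0,0.003,0,0,0,1],[0,0,0.003,0,0,0,1]]]'; python3 -m inch '[[[0,0,0.0006,0,0,0,1],[0,0,0.0012,0,0,0,1],[0,0,0.0012,0,0,0,1]]]'
```

```text
clock: 20.1
position: [0.6365, -0.1102, 0.0567]
ee_rot: [1.0, -0.0, -0.0, 0.0]
ft_force: [-0.2, -0.6, -3.2]
grip_width: 0.59
grasp_force: 116.7
clock: 20.4
position: [0.6367, -0.1102, 0.0563]
ee_rot: [1.0, -0.0, 0.0, 0.0]
ft_force: [-3.7, -0.1, 3.7]
grip_width: 0.587
grasp_force: 117.6
```

```bash
python3 -m inch '[[[0,0,0,0,0,0,0.1],[0,0,0,0,0,0,-0.2],[0,0,0,0,0,0,-0.6],[0,0,0,0,0,0,-1],[0,0,0,0,0,0,-1],[0,0,-0.01,0,0,0,-1],[0,0,-0.03,0,0,0,-1],[0,0,-0.06,0,0,0,-1],[0,0,-0.09,0,0,0,-1],[0,0,-0.1,0,0,0,-1]]]'; python3 -m inch '[[[0,0,0,0,0,0,-1],[0,0,0,0,0,0,-1]]]'
python3 - <<'E'
from h import *
C=cam("wrist"); im=imaging.camera("wrist"); o=sensors.get_obs(); print(np.round(o["position"],4))
Cs=cam("side"); s=imaging.camera("side"); look(Cs,["die_sleeve_mid","die_base_mid"],"side")
r=rectify(im,C,.068,.59,.69,-.16,-.06,.0002)
cc=proj(Cs,(.637,-.11,.035)); u,v=int(cc[0]),int(cc[1]); sc=cv2.resize(s[v-25:v+25,u-30:u+30],(600,500),interpolation=cv2.INTER_CUBIC)
w=proj(C,(.637,-.11,.04)).astype(int); print(w)
cv2.imwrite("pics/r11.png",cv2.resize(np.hstack([r,sc[:,:500]]),(800,400)))
E
```

```text
clock: 21.4
position: [0.6383, -0.1101, 0.1601]
ee_rot: [1.0, -0.0, 0.003, 0.0]
ft_force: [0.9, -0.8, 0.8]
grip_width: 1.001
grasp_force: 0.0
clock: 21.6
position: [0.6362, -0.1103, 0.1549]
ee_rot: [1.0, -0.0, -0.0, 0.0]
ft_force: [-0.4, 0.2, 0.3]
grip_width: 1.001
grasp_force: 0.0
[ 0.6359 -0.1103  0.1543]
die_sleeve_mid [([322.0, 162.0], 0.74, [0.65, -0.137]), ([320.0, 176.0], 0.56, [0.623, -0.09])]
die_base_mid [([320.0, 175.0], 0.71, [0.625, -0.093])]
[320 193]
```

View pics/r11.png

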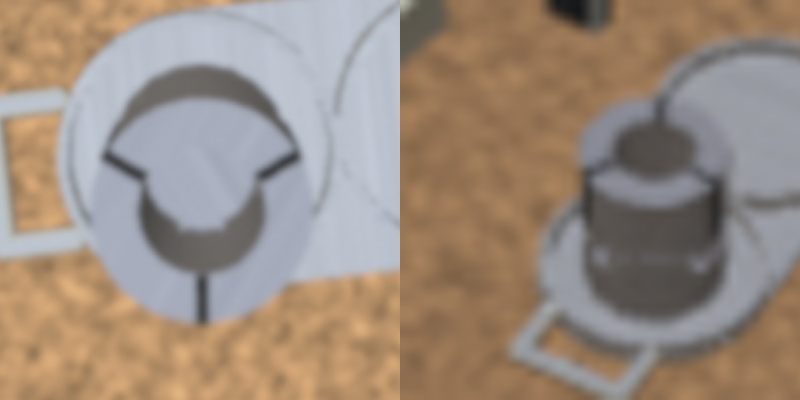

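```bash
python3 -m inch '[[[-0.01,0.01,-0.02,0,0,-0.15,-1],[-0.03,0.04,-0.02,0,0,-0.3,-1],[-0.05,0.07,-0.02,0,0,-0.45,-1],[-0.07,0.1,-0.02,0,0,-0.6,-1],[-0.09,0.13,-0.02,0,0,-0.75,-1],[-0.11,0.16,-0.02,0,0,-0.9,-1],[-0.13,0.19,-0.02,0,0,-1.05,-1],[-0.145,0.22,-0.02,0,0,-1.2,-1],[-0.155,0.245,-0.02,0,0,-1.35,-1],[-0.155,0.245,-0.02,0,0,-1.5,-1]]]'; python3 -m inch '[[[0,0,0.02,0,0,-0.071,-1],[0,0,0.02,0,0,-0.071,-1],[0,0,0.02,0,0,-0.071,-1]]]'
cat > ell.py <<'E'
from h import *
def white(im,C,z,x0,x1,y0,y1,sat=60,vmin=150,s=.00025):
    r=rectify(im,C,z,x0,x1,y0,y1,s); hsv=cv2.cvtColor(r,cv2.COLOR_BGR2HSV)
    m=((hsv[...,1]<sat)&(hsv[...,2]>vmin)).astype(np.uint8)*255
    m=cv2.morphologyEx(m,cv2.MORPH_CLOSE,np.ones((9,9)))
    c=max(cv2.findContours(m,0,cv2.CHAIN_APPROX_NONE)[0],key=cv2.contourArea); h=cv2.convexHull(c)
    (u,v),R=cv2.minEnclosingCircle(h); E=cv2.fitEllipse(h); b=cv2.minAreaRect(h)
    f=lambda q:(round(x1-q[1]*s,4),round(y1-q[0]*s,4))
    print("circ",f((u,v)),"d mm",round(2*R*s*1e3,1),"ell",f(E[0]),np.round(np.array(E[1])*s*1e3,1),"rect",f(b[0]),np.round(np.array(b[1])*s*1e3,1),round(b[2],1),"bbox mm",np.round(np.array(cv2.boundingRect(h))*s*1e3,1))
    cv2.drawContours(r,[h],-1,(0,0,255),1); return r
E
python3 - <<'E'
from ell import *
C=cam("wrist"); im=imaging.camera("wrist"); o=sensors.get_obs(); p=o["position"]; print(np.round(p,4),np.round(o["ee_rot"],4),np.round(o["joint_pos"],2))
look(C,["low_crucible_mid"])
cv2.imwrite("pics/lc.png",white(im,C,.030,.43,.53,-.41,-.30))
E
```

```text
clock: 22.8
position: [0.4784, -0.3598, 0.1746]
ee_rot: [0.732, 0.681, -0.001, -0.0]
ft_force: [0.8, 0.1, -0.8]
grip_width: 0.996
grasp_force: 0.0
clock: 23.1
position: [0.4811, -0.3548, 0.1554]
ee_rot: [0.708, 0.706, 0.0, -0.001]
ft_force: [-0.0, -0.3, -0.3]
grip_width: 1.002
grasp_force: 0.0
[ 0.4816 -0.3549  0.156 ] [ 7.079e-01  7.063e-01  1.000e-04 -1.000e-04] [ 1.1   0.4  -0.68  1.6   0.27  1.23  0.37]
low_crucible_mid [([323.0, 187.0], 0.72, [0.483, -0.354])]
circ (0.4824, -0.3511) d mm 55.3 ell (0.4823, -0.3511) [54.5 54.8] rect (0.4823, -0.3511) [54.6 54.1] 34.2 bbox mm [23.5 20.8 55.2 54.5]
```

```bash
python3 -m inch '[[[0.004,0.0007,0.04,0,0,0,-1],[0.004,0.0007,0.08,0,0,0,-1],[0.004,0.0007,0.11,0,0,0,-1],[0.004,0.0007,0.125,0,0,0,-1],[0.004,0.0007,0.134,0,0,0,-1],[0.004,0.0007,0.134,0,0,0,-1],[0.004,0.0007,0.134,0,0,0,-1]]]'; python3 -m inch '[[[0,0,0,0,0,0,0.1],[0,0,0,0,0,0,0.3],[0,0,0,0,0,0,0.5],[0,0,0,0,0,0,1],[0,0,0,0,0,0,1],[0,0,0,0,0,0,1],[0,0,0,0,0,0,1]]]' 40
python3 -m inch '[[[0,0,-0.004,0,0,0,1],[0,0,-0.008,0,0,0,1],[0,0,-0.012,0,0,0,1],[0,0,-0.016,0,0,0,1],[0,0,-0.016,0,0,0,1]]]'
```

```text
clock: 23.9
position: [0.483, -0.3516, 0.0232]
ee_rot: [0.707, 0.707, 0.0, 0.001]
ft_force: [-0.3, -0.2, 0.5]
grip_width: 1.0
grasp_force: 0.0
clock: 24.6
position: [0.4835, -0.3515, 0.0232]
ee_rot: [0.707, 0.707, 0.0, 0.001]
ft_force: [-0.7, -0.1, -0.7]
grip_width: -0.0
grasp_force: 0.0
clock: 25.1
position: [0.4824, -0.3513, 0.0384]
ee_rot: [0.707, 0.707, 0.0, 0.0]
ft_force: [-0.1, 0.8, 0.3]
grip_width: 0.001
grasp_force: 0.0
```

```bash
python3 -m inch '[[[0,0,-0.03,0,0,0,1],[0,0,-0.06,0,0,0,1],[0,0,-0.09,0,0,0,1],[0,0,-0.12,0,0,0,1],[0,0,-0.12,0,0,0,1],[0,0,-0.12,0,0,0,1]]]'
python3 - <<'E'
from ell import *
C=cam("wrist"); im=imaging.camera("wrist"); o=sensors.get_obs(); p=o["position"]; print(np.round(p,4),o["grip_width"])
look(C,["low_crucible_mid"])
cv2.imwrite("pics/lc2.png",white(im,C,.030,.43,.53,-.41,-.29)); cv2.imwrite("pics/w12.png",im)
E
```

```text
clock: 25.7
position: [0.4822, -0.3513, 0.158]
ee_rot: [0.707, 0.707, -0.0, 0.0]
ft_force: [-0.8, -0.0, -0.2]
grip_width: -0.004
grasp_force: 0.0
[ 0.4817 -0.351   0.157 ] 0.0017609096006836443
low_crucible_mid [([312.0, 189.0], 0.6, [0.473, -0.353])]
circ (0.4719, -0.3511) d mm 55.4 ell (0.4715, -0.351) [54.1 54.9] rect (0.4715, -0.351) [54.  54.5] 90.0 bbox mm [33.8 31.5 54.8 54.2]
```

```bash
python3 -m inch '[[[0.04,0,0.03,0,0,0,1],[0.07,0,0.06,0,0,0,1],[0.07,0,0.1,0,0,0,1],[0.07,0,0.13,0,0,0,1],[0.07,0,0.136,0,0,0,1],[0.07,0,0.136,0,0,0,1]]]';  python3 -m inch '[[[0,0,0.003,0,0,0,1],[0,0,0.003,0,0,0,1]]]'; python3 -m inch '[[[0,0,0.003,0,0,0,1],[0,0,0.003,0,0,0,1]]]'
python3 - <<'E'
import cv2; a=cv2.imread("pics/w12.png")[120:400,120:520]; cv2.imwrite("pics/w12c.png",cv2.resize(a,(800,560),interpolation=cv2.INTER_CUBIC))
E
```

```text
clock: 26.4
position: [0.4814, -0.2806, 0.0207]
ee_rot: [0.707, 0.707, -0.0, -0.001]
ft_force: [0.1, 0.4, -0.1]
grip_width: -0.0
grasp_force: 0.0
clock: 26.6
position: [0.4828, -0.2816, 0.0198]
ee_rot: [0.707, 0.707, 0.0, 0.001]
ft_force: [0.3, 0.7, -0.1]
grip_width: 0.002
grasp_force: 0.0
clock: 26.8
position: [0.4823, -0.2814, 0.016]
ee_rot: [0.707, 0.707, -0.0, 0.0]
ft_force: [0.4, -0.1, 0.5]
grip_width: -0.002
grasp_force: 0.0
```

```bash
for i in 1 2; do python3 -m inch '[[[0,0,0.002,0,0,0,1],[0,0,0.002,0,0,0,1]]]' | egrep 'pos|ft'; done;  python3 -m inch '[[[0,0,0.002,0,0,0,1],[0,0,0.002,0,0,0,1]]]' | egrep 'pos|ft'
```

```text
position: [0.4821, -0.2811, 0.0136]
ft_force: [0.3, -0.5, -0.5]
position: [0.482, -0.281, 0.0115]
ft_force: [0.5, 0.2, 1.0]
position: [0.482, -0.281, 0.0095]
ft_force: [-0.1, -0.3, -0.4]
```

```bash
for i in 1; do python3 -m inch '[[[0,0,0.002,0,0,0,1],[0,0,0.004,0,0,0,1],[0,0,0.004,0,0,0,1]]]' | egrep 'pos|ft'; done;  python3 -m inch '[[[0,0,0.002,0,0,0,1],[0,0,0.003,0,0,0,1],[0,0,0.003,0,0,0,1]]]' | egrep 'pos|ft'
```

```text
position: [0.482, -0.281, 0.0053]
ft_force: [-1.0, -0.6, 0.0]
position: [0.4821, -0.281, 0.0026]
ft_force: [-1.3, 0.0, -0.5]
```

View pics/w12c.png

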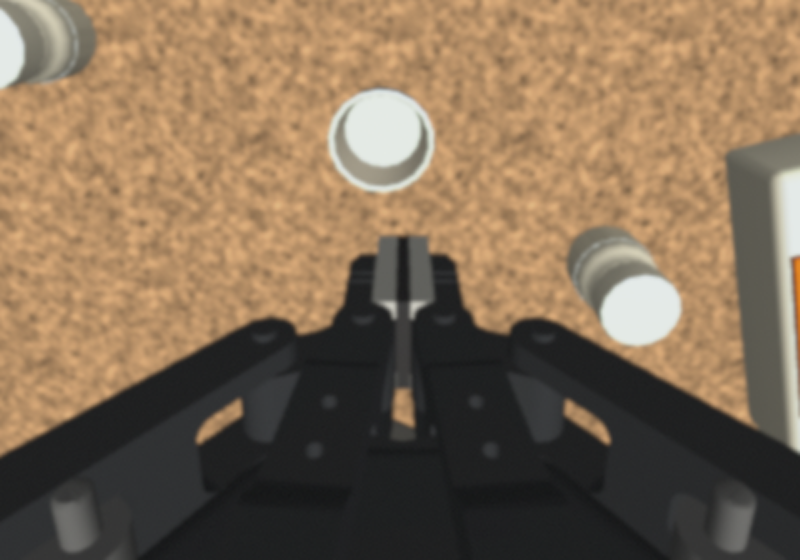

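```bash
for i in 1; do python3 -m inch '[[[0,0,0.002,0,0,0,1],[0,0,0.004,0,0,0,1],[0,0,0.004,0,0,0,1]]]' | egrep 'pos|ft'; python3 -m inch '[[[0,0,0.002,0,0,0,1],[0,0,0.004,0,0,0,1],[0,0,0.004,0,0,0,1]]]' | egrep 'pos|ft'; done;  python3 -m inch '[[[0,0,0.001,0,0,0,1],[0,0,0.002,0,0,0,1],[0,0,0.002,0,0,0,1]]]' | egrep 'pos|ft'; python3 -m inch '[[[0,0,0.001,0,0,0,1],[0,0,0.002,0,0,0,1],[0,0,0.002,0,0,0,1]]]' | egrep 'pos|ft'
```

```text
position: [0.4819, -0.281, -0.0016]
ft_force: [-0.3, 0.1, -0.4]
position: [0.4824, -0.2812, -0.0038]
ft_force: [-8.3, 2.8, 20.9]
position: [0.4825, -0.2813, -0.0039]
ft_force: [-17.1, 7.8, 45.0]
position: [0.4826, -0.2813, -0.0041]
ft_force: [-27.4, 12.0, 68.9]
```

```bash
python3 -m inch '[[[0,0,-0.01,0,0,0,1],[0,0,-0.04,0,0,0,-1],[0,0,-0.08,0,0,0,-1],[-0.03,0,-0.12,0,0,0,-1],[-0.07,0,-0.15,0,0,0,-1],[-0.07,0,-0.165,0,0,0,-1],[-0.07,0,-0.165,0,0,0,-1],[-0.07,0,-0.165,0,0,0,-1],[-0.07,0,-0.165,0,0,0,-1]]]'
python3 - <<'E'
from ell import *
C=cam("wrist"); im=imaging.camera("wrist"); o=sensors.get_obs(); p=o["position"]; print(np.round(p,4),o["grip_width"])
white(im,C,.030,.43,.53,-.41,-.30)
E
```

```text
clock: 30.1
position: [0.4818, -0.3497, 0.1543]
ee_rot: [0.707, 0.707, -0.0, -0.001]
ft_force: [-0.1, 0.3, -0.5]
grip_width: 1.001
grasp_force: 0.0
[ 0.4818 -0.3498  0.1544] 1.0013819742307364
circ (0.4716, -0.351) d mm 55.4 ell (0.4715, -0.351) [54.1 55. ] rect (0.4715, -0.351) [54.  54.5] 90.0 bbox mm [23.8 31.5 54.8 54.2]
```

```bash
python3 -m inch '[[[-0.001,-0.0103,0.02,0,0,0,-1],[-0.001,-0.0103,0.06,0,0,0,-1],[-0.001,-0.0103,0.1,0,0,0,-1],[-0.001,-0.0103,0.13,0,0,0,-1],[-0.001,-0.0103,0.145,0,0,0,-1],[-0.001,-0.0103,0.151,0,0,0,-1],[-0.001,-0.0103,0.151,0,0,0,-1],[-0.001,-0.0103,0.151,0,0,0,-1]]]'; python3 -m inch '[[[0,0,0,0,0,0,-0.4],[0,0,0,0,0,0,-0.1],[0,0,0,0,0,0,0.1],[0,0,0,0,0,0,0.4],[0,0,0,0,0,0,1],[0,0,0,0,0,0,1]]]' 40
python3 -m inch '[[[0,0,-0.003,0,0,0,1],[0,0,-0.006,0,0,0,1],[0,0,-0.01,0,0,0,1],[0,0,-0.01,0,0,0,1]]]'
```

```text
clock: 30.95
position: [0.4728, -0.3525, 0.0061]
ee_rot: [0.707, 0.707, 0.0, 0.001]
ft_force: [0.2, 0.0, 0.7]
grip_width: 1.004
grasp_force: 0.0
clock: 31.55
position: [0.4723, -0.3525, 0.0061]
ee_rot: [0.707, 0.707, -0.0, 0.001]
ft_force: [-2.3, 1.9, 9.2]
grip_width: 0.596
grasp_force: 40.6
clock: 31.95
position: [0.4721, -0.3523, 0.0154]
ee_rot: [0.707, 0.707, 0.0, 0.001]
ft_force: [-0.3, -0.1, -0.6]
grip_width: 0.593
grasp_force: 41.6
```

```bash
python3 -m inch '[[[0,0,-0.03,0,0,0,1],[0,0,-0.06,0,0,0,1],[0.01,0.015,-0.09,0,0,0,1],[0.03,0.04,-0.11,0,0,0,1],[0.055,0.065,-0.11,0,0,0,1],[0.08,0.09,-0.11,0,0,0,1],[0.105,0.12,-0.11,0,0,0,1],[0.13,0.15,-0.11,0,0,0,1],[0.15,0.17,-0.11,0,0,0,1],[0.1534,0.175,-0.11,0,0,0,1]]]'; python3 -m inch '[[[0,0,0,0,0,0,1],[0,0,0,0,0,0,1],[0,0,0,0,0,0,1]]]'
python3 - <<'E'
from ell import *
C=cam("wrist"); im=imaging.camera("wrist"); o=sensors.get_obs(); p=o["position"]; print(np.round(p,4),o["grip_width"],np.round(o["joint_pos"],2))
look(C,["low_crucible_mid","round_tray"])
z=p[2]-.0061
cv2.imwrite("pics/lc3.png",white(im,C,z+.030,p[0]-.05,p[0]+.05,p[1]-.05,p[1]+.05,vmin=190))
E
```

```text
clock: 32.95
position: [0.6489, -0.194, 0.1245]
ee_rot: [0.705, 0.709, 0.001, -0.001]
ft_force: [-0.4, 0.6, -0.4]
grip_width: 0.597
grasp_force: 42.0
clock: 33.25
position: [0.646, -0.2006, 0.1247]
ee_rot: [0.708, 0.706, -0.001, 0.0]
ft_force: [-0.1, -0.3, -0.5]
grip_width: 0.594
grasp_force: 42.0
[ 0.6461 -0.2005  0.1248] 0.5945823036624246 [ 0.71  0.61 -0.69  1.4   0.39  1.27 -0.01]
low_crucible_mid [([322.0, 262.0], 0.8, [0.647, -0.271])]
round_tray [([319.0, 150.0], 0.7, [0.644, -0.159])]
circ (np.float64(0.6463), np.float64(-0.1995)) d mm 53.8 ell (np.float64(0.6461), np.float64(-0.1995)) [52.9 53.5] rect (np.float64(0.6461), np.float64(-0.1995)) [50.5 53.5] 90.0 bbox mm [22.2 24.8 53.8 50.8]
```

```bash
python3 -m inch '[[[0.0019,0.0007,0.02,0,0,0,1],[0.0019,0.0007,0.045,0,0,0,1],[0.0019,0.0007,0.07,0,0,0,1],[0.0019,0.0007,0.09,0,0,0,1],[0.0019,0.0007,0.1,0,0,0,1],[0.0019,0.0007,0.107,0,0,0,1],[0.0019,0.0007,0.11,0,0,0,1],[0.0019,0.0007,0.111,0,0,0,1],[0.0019,0.0007,0.111,0,0,0,1]]]'; python3 -m inch '[[[0,0,0.001,0,0,0,1],[0,0,0.002,0,0,0,1],[0,0,0.002,0,0,0,1]]]'
```

```text
clock: 34.3
position: [0.648, -0.197, 0.0145]
ee_rot: [0.707, 0.707, 0.0, 0.001]
ft_force: [0.0, -0.1, 0.2]
grip_width: 0.594
grasp_force: 42.0
clock: 34.6
position: [0.6476, -0.1969, 0.0118]
ee_rot: [0.707, 0.707, -0.0, 0.0]
ft_force: [-0.4, 0.3, 0.4]
grip_width: 0.595
grasp_force: 42.0
```

```bash
python3 -m inch '[[[-0.0008,-0.0004,0,0,0,0,1],[-0.0017,-0.0008,0,0,0,0,1],[-0.0017,-0.0008,0.0008,0,0,0,1],[-0.0017,-0.0008,0.0008,0,0,0,1]]]';  python3 -m inch '[[[0,0,0.0005,0,0,0,1],[0,0,0.001,0,0,0,1],[0,0,0.001,0,0,0,1]]]'
```

```text
clock: 35.0
position: [0.6467, -0.1986, 0.0108]
ee_rot: [0.707, 0.707, -0.0, -0.0]
ft_force: [-0.1, -0.8, -0.0]
grip_width: 0.596
grasp_force: 42.0
clock: 35.3
position: [0.6468, -0.1986, 0.0102]
ee_rot: [0.707, 0.707, -0.0, 0.0]
ft_force: [-1.8, -0.4, 2.5]
grip_width: 0.595
grasp_force: 42.2
```

```bash
python3 -m inch '[[[0,0,0,0,0,0,0.1],[0,0,0,0,0,0,-0.2],[0,0,0,0,0,0,-0.5],[0,0,0,0,0,0,-1],[0,0,0,0,0,0,-1],[0,0,-0.02,0,0,0,-1],[0,0,-0.05,0,0,0,-1],[0,0,-0.09,0,0,0,-1],[0,0,-0.13,0,0,0,-1],[0,0,-0.15,0,0,0,-1]]]'; python3 -m inch '[[[0,0,0,0,0,0,-1],[0,0,0,0,0,0,-1]]]' >/dev/null
python3 - <<'E'
from tray import *; from ell import white
C=cam("wrist"); im=imaging.camera("wrist"); o=sensors.get_obs(); p=o["position"]; print(np.round(p,4),np.round(o["joint_pos"],2))
look(C,["low_crucible_mid","die_sleeve_mid"])
white(im,C,.034,.60,.70,-.25,-.15,sat=30,vmin=205)
cv2.imwrite("pics/w13.png",im); np.savez("w13.npz",K=C[0],R=C[1],t=C[2])
r,og,d=fit(im,C,.56,.73,-.29,-.02,1); cv2.imwrite("pics/r13.png",r)
E
```

```text
clock: 36.3
position: [0.6481, -0.1986, 0.1639]
ee_rot: [0.707, 0.707, 0.001, 0.002]
ft_force: [-0.6, -0.2, -0.2]
grip_width: 0.997
grasp_force: 0.0
[ 0.6463 -0.1987  0.1588] [ 0.71  0.58 -0.7   1.37  0.37  1.33 -0.  ]
low_crucible_mid [([320.0, 189.0], 0.64, [0.646, -0.201])]
die_sleeve_mid [([300.0, 79.0], 0.7, [0.627, -0.093])]
circ (0.6485, -0.189) d mm 72.9 ell (0.6477, -0.1886) [68.6 73.3] rect (0.648, -0.1962) [68.6 57. ] 80.0 bbox mm [12.8 18.5 62.5 69.5]
rect [ 0.6403 -0.142 ] size 0.2004 0.0899 tray yaw deg 6.69 origin [ 0.6417 -0.1539] handle bay [ 0.6365 -0.1102] other [ 0.6468 -0.1976]
```

```bash
python3 -m inch '[[[0.04,0,-0.02,0,0,0,-1],[0.085,-0.01,-0.03,0,0,0,-1],[0.13,-0.025,-0.03,0,0,0,-1],[0.175,-0.04,-0.03,0,0,0,-1],[0.22,-0.055,-0.03,0,0,0,-1],[0.265,-0.07,-0.03,0,0,0,-1],[0.31,-0.085,-0.03,0,0,0,-1],[0.355,-0.1,-0.03,0,0,0,-1],[0.4,-0.115,-0.03,0,0,0,-1],[0.44,-0.13,-0.03,0,0,0,-1]]]'; python3 -m inch '[[[0.04,-0.015,0,0,0,0,-1],[0.08,-0.03,0,0,0,0,-1],[0.099,-0.038,0,0,0,0,-1],[0.099,-0.038,0,0,0,0,-1],[0.099,-0.038,0,0,0,0,-1]]]'
python3 - <<'E'
from tray import *; from ell import white
C=cam("wrist"); im=imaging.camera("wrist"); o=sensors.get_obs(); p=o["position"]; print(np.round(p,4),np.round(o["joint_pos"],2))
look(C,["tall_crucible_mid"])
cv2.imwrite("pics/tc.png",white(im,C,.050,.43,.53,.30,.42)); cv2.imwrite("pics/w14.png",im)
E
```

```text
clock: 37.65
position: [0.5156, 0.2434, 0.1891]
ee_rot: [0.707, 0.707, -0.0, -0.0]
ft_force: [1.2, -0.4, -0.0]
grip_width: 0.999
grasp_force: 0.0
clock: 38.15
position: [0.4789, 0.3402, 0.189]
ee_rot: [0.707, 0.707, -0.001, -0.0]
ft_force: [-0.1, -0.6, -0.3]
grip_width: 0.999
grasp_force: 0.0
[0.4795 0.3393 0.1891] [ 0.03  0.42 -0.92  1.58  0.34  1.32 -0.94]
tall_crucible_mid [([322.0, 172.0], 0.7, [0.48, 0.352])]
circ (0.4796, 0.3558) d mm 43.5 ell (0.4795, 0.3557) [42.5 43.2] rect (0.4794, 0.3554) [42.6 42.4] 45.0 bbox mm [43.  29.2 43.  42.8]
```

```bash
python3 -m inch '[[[0.0162,0,0.03,0,0,0,-1],[0.0162,0,0.07,0,0,0,-1],[0.0162,0,0.11,0,0,0,-1],[0.0162,0,0.145,0,0,0,-1],[0.0162,0,0.165,0,0,0,-1],[0.0162,0,0.174,0,0,0,-1],[0.0162,0,0.174,0,0,0,-1],[0.0162,0,0.174,0,0,0,-1]]]'; python3 -m inch '[[[0,0,0,0,0,0,-0.4],[0,0,0,0,0,0,-0.1],[0,0,0,0,0,0,0.1],[0,0,0,0,0,0,0.4],[0,0,0,0,0,0,1],[0,0,0,0,0,0,1]]]' 40
python3 -m inch '[[[0,0,-0.003,0,0,0,1],[0,0,-0.006,0,0,0,1],[0,0,-0.01,0,0,0,1],[0,0,-0.01,0,0,0,1]]]'
```

```text
clock: 39.05
position: [0.4799, 0.3567, 0.017]
ee_rot: [0.708, 0.707, 0.001, 0.0]
ft_force: [-0.1, -1.0, 0.6]
grip_width: 0.997
grasp_force: 0.0
clock: 39.65
position: [0.4793, 0.357, 0.0169]
ee_rot: [0.707, 0.707, 0.0, 0.0]
ft_force: [-1.7, -1.4, 8.6]
grip_width: 0.472
grasp_force: 39.7
clock: 40.05
position: [0.4793, 0.3569, 0.0265]
ee_rot: [0.707, 0.707, 0.0, 0.0]
ft_force: [-0.3, -0.1, -0.7]
grip_width: 0.474
grasp_force: 40.3
```

```bash
python3 -m inch '[[[0,0,-0.03,0,0,0,1],[0,0,-0.06,0,0,0,1],[-0.01,0.01,-0.09,0,0,0,1],[-0.04,0.03,-0.12,0,0,0,1],[-0.075,0.05,-0.134,0,0,0,1],[-0.11,0.07,-0.134,0,0,0,1],[-0.15,0.09,-0.134,0,0,0,1],[-0.19,0.11,-0.134,0,0,0,1],[-0.23,0.13,-0.134,0,0,0,1],[-0.26,0.141,-0.134,0,0,0,1]]]'; python3 -m inch '[[[-0.017,0,0,0,0,0,1],[-0.017,0,0,0,0,0,1],[-0.017,0,0,0,0,0,1],[-0.017,0,0,0,0,0,1]]]'
python3 - <<'E'
from tray import *; from ell import white
C=cam("wrist"); im=imaging.camera("wrist"); o=sensors.get_obs(); p=o["position"]; print(np.round(p,4),np.round(o["joint_pos"],2),o["grip_width"])
r,og,d=fit(im,C,.54,.70,.03,.28,1); cv2.imwrite("pics/r15.png",r)
white(im,C,p[2]-.0169+.05,p[0]-.05,p[0]+.05,p[1]-.05,p[1]+.05,sat=40,vmin=150)
white(im,C,p[2]-.0169+.05,p[0]-.05,p[0]+.05,p[1]-.05,p[1]+.05,sat=30,vmin=200)
cv2.imwrite("pics/w15.png",im)
E
```

```text
clock: 41.05
position: [0.6212, 0.0929, 0.1596]
ee_rot: [0.708, 0.706, -0.0, 0.0]
ft_force: [-0.6, 0.6, -0.9]
grip_width: 0.475
grasp_force: 40.7
clock: 41.45
position: [0.6193, 0.082, 0.1601]
ee_rot: [0.706, 0.708, 0.0, -0.0]
ft_force: [0.4, 0.6, -0.9]
grip_width: 0.469
grasp_force: 40.7
[0.6194 0.0818 0.1601] [ 0.41  0.5  -0.82  1.51  0.38  1.29 -0.46] 0.4739219953921158
rect [0.6194 0.1585] size 0.2004 0.097 tray yaw deg -7.5 origin [0.6179 0.1466] handle bay [0.6236 0.1902] other [0.6121 0.103 ]
circ (np.float64(0.6238), np.float64(0.0739)) d mm 57.4 ell (np.float64(0.6222), np.float64(0.073)) [44.7 58.8] rect (np.float64(0.6199), np.float64(0.0754)) [41.  51.8] 83.3 bbox mm [30.5 26.8 51.8 43.8]
circ (np.float64(0.6231), np.float64(0.0746)) d mm 54.8 ell (np.float64(0.6216), np.float64(0.0739)) [43.  56.1] rect (np.float64(0.6197), np.float64(0.0759)) [40.3 49.9] 85.0 bbox mm [31.  28.  50.2 42.2]
```

```bash
python3 -m inch '[[[0.03,0.002,0,0,0,0,1],[0.06,0.003,0,0,0,0,1],[0.09,0.0042,0,0,0,0,1],[0.11,0.0042,0.02,0,0,0,1],[0.11,0.0042,0.05,0,0,0,1],[0.11,0.0042,0.08,0,0,0,1],[0.11,0.0042,0.11,0,0,0,1],[0.11,0.0042,0.125,0,0,0,1],[0.11,0.0042,0.133,0,0,0,1],[0.11,0.0042,0.133,0,0,0,1]]]'; python3 -m inch '[[[0,0,0.001,0,0,0,1],[0,0,0.002,0,0,0,1],[0,0,0.002,0,0,0,1]]]'
```

```text
clock: 42.5
position: [0.6239, 0.1901, 0.0267]
ee_rot: [0.707, 0.707, -0.0, -0.0]
ft_force: [0.1, 0.0, -0.1]
grip_width: 0.472
grasp_force: 40.7
clock: 42.8
position: [0.6247, 0.1897, 0.0258]
ee_rot: [0.707, 0.707, 0.001, 0.0]
ft_force: [0.4, 0.9, -1.3]
grip_width: 0.476
grasp_force: 40.7
```

```bash
python3 -m inch '[[[0.001,-0.0005,0.001,0,0,0,1],[0.002,-0.001,0.002,0,0,0,1],[0.002,-0.001,0.0035,0,0,0,1],[0.002,-0.001,0.0035,0,0,0,1]]]'; python3 -m inch '[[[0,0,0.0005,0,0,0,1],[0,0,0.001,0,0,0,1],[0,0,0.001,0,0,0,1]]]'
```

```text
clock: 43.2
position: [0.623, 0.1916, 0.0211]
ee_rot: [0.707, 0.707, -0.0, -0.0]
ft_force: [0.4, 0.3, -0.8]
grip_width: 0.475
grasp_force: 40.7
clock: 43.5
position: [0.6232, 0.1917, 0.0209]
ee_rot: [0.707, 0.707, -0.0, 0.0]
ft_force: [-3.1, -0.5, 5.2]
grip_width: 0.474
grasp_force: 41.1
```

Contact as expected; release, rise and check.

```bash
python3 -m inch '[[[0,0,-0.0003,0,0,0,0.1],[0,0,-0.0003,0,0,0,-0.2],[0,0,-0.0003,0,0,0,-0.5],[0,0,-0.0003,0,0,0,-1],[0,0,-0.0003,0,0,0,-1],[0,0,-0.02,0,0,0,-1],[0,0,-0.05,0,0,0,-1],[0,0,-0.09,0,0,0,-1],[0,0,-0.13,0,0,0,-1],[0,0,-0.15,0,0,0,-1]]]'; python3 -m inch '[[[0,0,0,0,0,0,-1],[0,0,0,0,0,0,-1],[0,0,0,0,0,0,-1]]]' >/dev/null
python3 - <<'E'
from tray import *; from ell import white
C=cam("wrist"); im=imaging.camera("wrist"); o=sensors.get_obs(); p=o["position"]; print(np.round(p,4),np.round(o["joint_pos"],2))
look(C,["tall_crucible_mid"]); 
r=rectify(im,C,.054,.57,.67,.14,.24,.00025); g=cv2.cvtColor(r,cv2.COLOR_BGR2GRAY)
c=cv2.HoughCircles(g,cv2.HOUGH_GRADIENT,1.5,30,param1=80,param2=20,minRadius=78,maxRadius=90)
if c is not None: print([(round(.67-v*.00025,4),round(.24-u*.00025,4),q*.25) for u,v,q in c[0][:3]])
cv2.imwrite("pics/r16.png",r); cv2.imwrite("pics/w16.png",im)
E
```

```text
clock: 44.5
position: [0.6242, 0.1927, 0.1761]
ee_rot: [0.707, 0.707, 0.002, 0.001]
ft_force: [-0.0, 0.6, -0.4]
grip_width: 1.002
grasp_force: 0.0
[0.6227 0.1913 0.1695] [ 0.21  0.56 -0.83  1.42  0.41  1.34 -0.63]
tall_crucible_mid [([322.0, 192.0], 0.65, [0.623, 0.185])]
[(np.float32(0.6233), np.float32(0.1911), np.float32(20.1))]
```

```bash
python3 -m inch '[[[-0.02,0,-0.01,0,0,0.14,-1],[-0.06,-0.015,-0.01,0,0,0.28,-1],[-0.1,-0.03,-0.01,0,0,0.42,-1],[-0.14,-0.045,-0.01,0,0,0.56,-1],[-0.18,-0.06,-0.01,0,0,0.7,-1],[-0.22,-0.08,-0.01,0,0,0.84,-1],[-0.26,-0.1,-0.01,0,0,0.98,-1],[-0.3,-0.12,-0.01,0,0,1.12,-1],[-0.34,-0.14,-0.01,0,0,1.26,-1],[-0.378,-0.16,-0.01,0,0,1.4,-1]]]' >/dev/null; python3 -m inch '[[[0,0,0,0,0,0.14,-1],[0,0,0,0,0,0.276,-1],[0,0,0,0,0,0.276,-1],[0,0,0,0,0,0.276,-1],[0,0,0,0,0,0.276,-1]]]'
python3 - <<'E'
from ell import *
C=cam("wrist"); im=imaging.camera("wrist"); o=sensors.get_obs(); p=o["position"]; print(np.round(p,4),np.round(o["joint_pos"],2),"yaw",2*np.degrees(np.arctan2(o["ee_rot"][1],o["ee_rot"][0])))
look(C,["boat_mid"])
cv2.imwrite("pics/boat.png",white(im,C,.024,.40,.52,-.25,-.13))
E
```

```text
clock: 46.4
position: [0.463, -0.1859, 0.1802]
ee_rot: [0.999, -0.051, -0.0, -0.0]
ft_force: [0.1, 0.4, 0.5]
grip_width: 0.998
grasp_force: 0.0
[ 0.463  -0.186   0.1802] [ 0.77  0.12 -0.51  1.83  0.06  1.21 -1.43] yaw -5.8770291244656425
boat_mid [([321.0, 182.0], 0.71, [0.462, -0.186])]
circ (0.4612, -0.19) d mm 75.8 ell (0.4614, -0.1898) [33.4 94.6] rect (0.4612, -0.1899) [27.6 73.1] 9.0 bbox mm [41.5 21.2 36.8 75.2]
```

```bash
python3 -m inch '[[[-0.0014,0.0037,0.03,0,0,0.054,-0.5],[-0.0014,0.0037,0.07,0,0,0.054,-0.5],[-0.0014,0.0037,0.11,0,0,0.054,-0.5],[-0.0014,0.0037,0.145,0,0,0.054,-0.5],[-0.0014,0.0037,0.165,0,0,0.054,-0.5],[-0.0014,0.0037,0.176,0,0,0.054,-0.5],[-0.0014,0.0037,0.176,0,0,0.054,-0.5],[-0.0014,0.0037,0.176,0,0,0.054,-0.5]]]'; python3 -m inch '[[[0,0,0,0,0,0,-0.2],[0,0,0,0,0,0,0.1],[0,0,0,0,0,0,0.3],[0,0,0,0,0,0,0.5],[0,0,0,0,0,0,1],[0,0,0,0,0,0,1],[0,0,0,0,0,0,1]]]' 35
python3 -m inch '[[[0,0,-0.003,0,0,0,1],[0,0,-0.006,0,0,0,1],[0,0,-0.01,0,0,0,1],[0,0,-0.01,0,0,0,1]]]'
```

```text
clock: 47.3
position: [0.462, -0.19, 0.0053]
ee_rot: [0.997, -0.079, 0.001, 0.0]
ft_force: [-0.1, 0.7, 0.5]
grip_width: 0.752
grasp_force: 0.0
clock: 48.0
position: [0.4616, -0.1901, 0.0051]
ee_rot: [0.997, -0.08, 0.0, 0.0]
ft_force: [-1.7, 0.8, 6.8]
grip_width: 0.292
grasp_force: 34.8
clock: 48.4
position: [0.4616, -0.19, 0.015]
ee_rot: [0.997, -0.08, 0.0, 0.0]
ft_force: [0.6, -0.5, -0.2]
grip_width: 0.296
grasp_force: 34.5
```

```bash
python3 -m inch '[[[0,0,-0.03,0,0,0,1],[0,-0.01,-0.06,0,0,0,1],[0.01,-0.035,-0.09,0,0,0,1],[0.02,-0.07,-0.12,0,0,0,1],[0.03,-0.105,-0.135,0,0,-0.01,1],[0.045,-0.145,-0.135,0,0,-0.02,1],[0.06,-0.185,-0.135,0,0,-0.03,1],[0.075,-0.225,-0.135,0,0,-0.03,1],[0.088,-0.265,-0.135,0,0,-0.03,1],[0.1,-0.3,-0.135,0,0,-0.03,1]]]' >/dev/null; python3 -m inch '[[[0.0017,-0.0133,0,0,0,0,1],[0.0017,-0.0133,0,0,0,0,1],[0.0017,-0.0133,0,0,0,0,1],[0.0017,-0.0133,0,0,0,0,1]]]'
python3 - <<'E'
from ell import *
C=cam("wrist"); im=imaging.camera("wrist"); o=sensors.get_obs(); p=o["position"]; print(np.round(p,4),np.round(o["joint_pos"],2),"yaw",2*np.degrees(np.arctan2(o["ee_rot"][1],o["ee_rot"][0])))
cv2.imwrite("pics/boat2.png",white(im,C,p[2]-.0051+.024,p[0]-.06,p[0]+.06,p[1]-.05,p[1]+.05,sat=25,vmin=205)); cv2.imwrite("pics/w17.png",im)
look(C,["boat_mid"])
E
```

```text
clock: 49.8
position: [0.6109, 0.1012, 0.1494]
ee_rot: [0.998, -0.066, 0.0, 0.001]
ft_force: [0.4, -0.8, -2.0]
grip_width: 0.293
grasp_force: 34.7
[0.611  0.1013 0.1495] [ 0.25  0.45 -0.64  1.55  0.28  1.24 -2.13] yaw -7.574877597704744
circ (np.float64(0.6248), np.float64(0.1182)) d mm 112.1 ell (np.float64(0.6399), np.float64(0.1134)) [ 73.7 135.3] rect (np.float64(0.6226), np.float64(0.1149)) [96.8 72.8] 90.0 bbox mm [ 0.  0. 73. 97.]
boat_mid [([322.0, 253.0], 0.84, [0.537, 0.11])]
```

```bash
python3 -m inch '[[[0.001,-0.0018,0.03,0,0,0,1],[0.001,-0.0018,0.06,0,0,0,1],[0.001,-0.0018,0.09,0,0,0,1],[0.001,-0.0018,0.115,0,0,0,1],[0.001,-0.0018,0.128,0,0,0,1],[0.001,-0.0018,0.134,0,0,0,1],[0.001,-0.0018,0.136,0,0,0,1],[0.001,-0.0018,0.136,0,0,0,1],[0.001,-0.0018,0.136,0,0,0,1]]]'; python3 -m inch '[[[0,0,0.001,0,0,0,1],[0,0,0.002,0,0,0,1],[0,0,0.002,0,0,0,1]]]'
```

```text
clock: 50.8
position: [0.613, 0.1052, 0.0146]
ee_rot: [0.998, -0.065, 0.001, -0.0]
ft_force: [-0.4, 0.3, -1.4]
grip_width: 0.295
grasp_force: 34.7
clock: 51.1
position: [0.6123, 0.105, 0.0114]
ee_rot: [0.998, -0.065, 0.0, 0.0]
ft_force: [-0.1, 0.7, -1.0]
grip_width: 0.293
grasp_force: 34.7
```

```bash
python3 -m inch '[[[0,0.001,0.0005,0,0,0,1],[0,0.002,0.001,0,0,0,1],[0,0.002,0.0015,0,0,0,1],[0,0.002,0.0015,0,0,0,1]]]'; python3 -m inch '[[[0,0,0.0005,0,0,0,1],[0,0,0.001,0,0,0,1],[0,0,0.001,0,0,0,1]]]'
```

```text
clock: 51.5
position: [0.612, 0.103, 0.0098]
ee_rot: [0.998, -0.065, -0.0, 0.0]
ft_force: [0.3, 0.8, -1.1]
grip_width: 0.294
grasp_force: 34.7
clock: 51.8
position: [0.6121, 0.1032, 0.0092]
ee_rot: [0.998, -0.065, 0.0, 0.0]
ft_force: [-2.7, -0.4, 4.4]
grip_width: 0.294
grasp_force: 35.2
```

```bash
python3 -m inch '[[[0,0,-0.0003,0,0,0,0.3],[0,0,-0.0003,0,0,0,0.1],[0,0,-0.0003,0,0,0,-0.2],[0,0,-0.0003,0,0,0,-0.3],[0,0,-0.0003,0,0,0,-0.3],[0,0,-0.02,0,0,0,-0.3],[0,0,-0.05,0,0,0,-0.3],[0,0,-0.09,0,0,0,-1],[0,0,-0.13,0,0,0,-1],[0,0,-0.16,0,0,0,-1]]]'; python3 -m inch '[[[-0.04,0.03,0,0,0,0,-1],[-0.06,0.06,0,0,0,0,-1],[-0.06,0.1,0,0,0,0,-1],[-0.06,0.1,0,0,0,0,-1],[-0.06,0.1,0,0,0,0,-1],[-0.06,0.1,0,0,0,0,-1]]]'
python3 - <<'E'
from tray import *
C=cam("wrist"); im=imaging.camera("wrist"); o=sensors.get_obs(); print(np.round(o["position"],4)); look(C,L)
a=rectify(im,C,.010,.54,.72,-.26,.26,.0005)
# expected rims drawn: low crucible (z .034,d54), tall (z .054,d42), boat corners (z .028), sleeve (z .068,d56)
im2=im.copy()
def circ(c,z,d,col):
    P=np.array([proj(C,(c[0]+d/2*np.cos(t),c[1]+d/2*np.sin(t),z)) for t in np.linspace(0,6.28,60)])
    cv2.polylines(im2,[np.round(P*16).astype(np.int32)],True,col,1,shift=4)
circ((.6468,-.1976),.034,.054,(0,0,255)); circ((.6467,-.1976),.010,.082,(0,255,0)); circ((.6366,-.1102),.068,.056,(0,0,255)); circ((.6236,.1902),.054,.042,(0,0,255))
y=np.radians(-7.5); B=[np.array([.6121,.103])+u*np.array([np.cos(y),np.sin(y)])+v*np.array([-np.sin(y),np.cos(y)]) for u,v in ((.035,.013),(.035,-.013),(-.035,-.013),(-.035,.013))]
cv2.polylines(im2,[np.round(np.array([proj(C,(*b,.028)) for b in B])*16).astype(np.int32)],True,(0,0,255),1,shift=4)
s=imaging.camera("side"); cv2.imwrite("pics/s18.png",s)
v=im2[0:240]; 
q=np.vstack([cv2.resize(v,(800,300),interpolation=cv2.INTER_CUBIC),cv2.resize(s[100:350,200:500],(800,667),interpolation=cv2.INTER_CUBIC)[150:450]])
cv2.imwrite("pics/f18.png",q)
E
```

```text
clock: 52.8
position: [0.6125, 0.1034, 0.1717]
ee_rot: [0.998, -0.065, 0.001, -0.0]
ft_force: [1.1, 1.5, -0.9]
grip_width: 0.994
grasp_force: 0.0
clock: 53.4
position: [0.5398, 0.0128, 0.169]
ee_rot: [0.998, -0.064, 0.0, -0.0]
ft_force: [-0.2, 0.3, 0.3]
grip_width: 1.002
grasp_force: 0.0
[0.5398 0.0131 0.1689]
round_tray [([477.0, 94.0], 0.62, [0.613, -0.159]), ([124.0, 128.0], 0.49, [0.626, 0.215])]
square_tray [([181.0, 118.0], 0.8, [0.629, 0.151])]
die_base_mid [([437.0, 72.0], 0.96, [0.638, -0.114])]
die_sleeve_mid [([458.0, 63.0], 0.69, [0.643, -0.133])]
tall_crucible_mid [([126.0, 129.0], 0.6, [0.625, 0.2])]
low_crucible_mid [([532.0, 47.0], 0.72, [0.649, -0.205])]
boat_mid [([223.0, 128.0], 0.91, [0.613, 0.107]), ([123.0, 131.0], 0.41, [0.623, 0.212])]
beaker_mid [([152.0, 277.0], 0.91, [0.458, 0.223])]
```

View pics/f18.png

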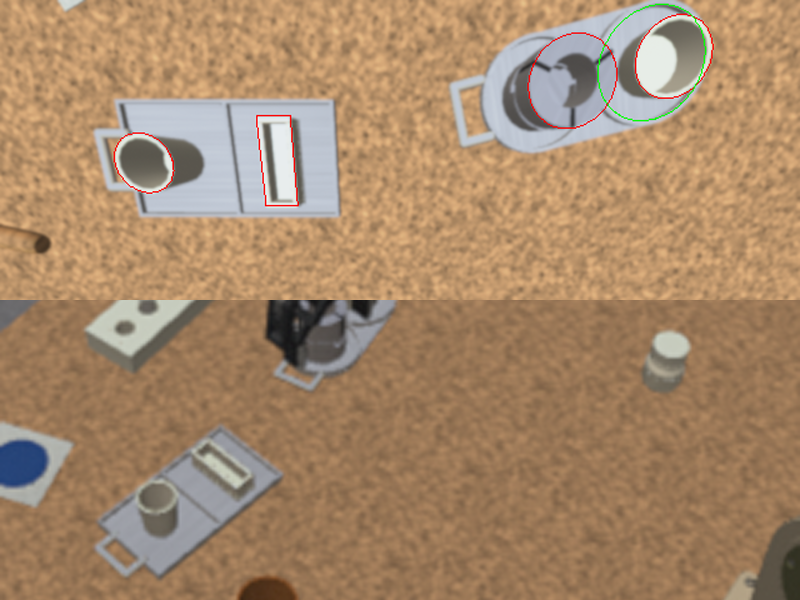

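The last picture shows the sleeve on its base at (575,80), the low crucible at (672,57), the tall crucible at (144,162) and the boat at (278,160). All four match the outlines I expected, and the beaker still stands where it was.

```bash
python3 -c "
from workcell import order
print(order.hand_in())"
```

```text
the job is handed in; nothing more can be done
None
```

I made up both kits and handed the job in at about 54 s of the 125 s allowed: the last pictures show every piece within a millimetre or two of where it belongs and the beaker untouched, though I briefly pressed the shut fingertips on the bare bench at about 75 N while finding their real length.

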